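Fetch the polish tin from between the thread spools for the polishing kit

ROBOT

A 7-joint arm with a two-finger parallel gripper is mounted at the origin on a cart in front of the work surface, level with it; the furniture and walls round the work are solid. World frame = base frame: x ahead of the robot, y to its left, z up, the work surface at z = 0. Lengths are in mm, angles in degrees, forces in N, time in s.
With the tool pointing down it reaches from about 350 to 900 mm from the base axis. Payload 19.9 kg.
Tool frame: the origin (TCP) lies at the very end of the fingers, on their centre line; the grasp point (between the pads) lies 19 mm behind it; y points along the fingers, z is the direction in which the jaws open and shut, and the axes are right-handed (so a half turn about y gives the same grasp; the last joint's range is limited). The gripper opens to 94 mm and grips with 3 to 60 N. Pads are 16 mm wide; open, the fingers measure 119 mm over their backs; the gripper's body (75 mm by 177 mm) begins 78 mm behind the grasp point.
Start: joints at [-75.258, 23.915, -0.59, 92.452, 0.269, 63.638, -3.037], TCP at [183.973, 597.288, 205.425] pointing down, gripper open.
Joint ranges: [-161.28, 161.28], [-22.2, 115.67], [-73.04, 71.86], [3.21, 147.25], [-68.34, 248.33], [10.77, 114.83], [-161.83, 161.83]. Speed limits (degrees/s): [108.29, 108.29, 136.94, 136.94, 172.46, 172.46, 172.46].

INTERFACE

Orientations are given as [roll, pitch, yaw] about the fixed x, y, z axes, in that order (R = Rz(yaw) Ry(pitch) Rx(roll)).
In Python, from workcell import manip gives the robot as it stands. The module is installed in compiled form; this text tells all that it offers.
- The arm moves only by the shell command python3 -m creep 'ROWS' [OPENING] [FORCE]. ROWS is JSON, a list that holds one entry, the list of rows, each a list of 6 numbers: the shift along the tool's x, y, z in mm, then the turn, a rotation vector about the tool's x, y, z in degrees. A call has 1 to 20 rows; each row is the pose to reach, as a shift and turn from the pose measured when the call began, along the tool's axes at that moment; what a row does not reach only later rows make up. A row lasts 1/10 s, in which the tool goes at most 50 mm and 8.59 degrees, less where a joint would pass 70% of its speed; a pose out of reach is approached as far as the arm can. A call with a gripper value outside its range is refused whole. OPENING is the finger opening in mm, from 0 to 94, set as the call begins (- or left out, the last holds). The fingers move at their own pace and stop on an object; FORCE is the grip in N (left out, the last holds). Time passes only in rows, so rows that repeat a pose let the fingers close. It gives the time, the measured TCP pose, the force and the opening at its end, in the units of the state.
- manip.get_state(): the state, without advancing time (a new reading comes with each control period).
- manip.grab_frame(name): name is "scene" or "top"; returns (picture, depth): 420x560x3 uint8, red, green, blue; 420x560 float32, mm along the optical axis (not along the pixel's ray), 0 where there is no reading.
- manip.get_calibration(name): a dict with "fx", "fy", "cx", "cy" (pixels), "D" ([k1, k2, p1, p2, k3] as OpenCV has them; the pictures are not rectified), "R" (3x3) and "t" (3): a world point X has camera coordinates R X + t. Camera axes: x right, y down, z forward; pixel columns grow to the right and rows downward; lengths in mm; the calibration is good to about 2 mm. A picture is of the moment at which its call begins. get_calibration takes no time and is no camera call.
- manip.finish_job(): hands the job in, once; it reports no verdict.
The state is a dict: "t": time; "q": joint angles; "joint_vel": joint speeds; "joint_efforts": joint torques, N m; "tool_pos": TCP position; "ee_rot": TCP orientation; "ft_force": force on the tool from outside, world axes, zero at the start; "wrist_torque": the same for the moment, N m; "opening": finger opening in mm.
Only numpy, scipy, OpenCV 4.12 (cv2) and the standard library are available. Lean on these libraries where they do the work, as an engineer would, in place of code of your own. Each camera call takes 0.05 s, during which the arm holds its last target.

TASK

Set out the polishing kit: the black polish tin is hemmed in between the black and the grey thread spool in the wooden rack, so first stand both spools aside on the blue mat, leaving the tin where it is. Then put the tin flat on the green kit tray, centred in its empty white ring beside the brush, and only after that put each spool back in the rack in the very place where it stood at the start. Keep the spools and the tin upright throughout.

Things in the scene. Friction and masses are not known exactly. Their poses are not given: they have to be found in the camera images.
- rack: Fixed light-wood channel, open above and at both ends. Origin: centre of its underside, on the counter. y runs along it (216 mm), x across (92 mm). Floor 6 mm thick; two long walls 34 mm high above the counter, 76 mm apart inside. In a row along y: spool, tin, spool, gaps 5 to 15 mm; which spool is at which end varies. Spools rise 40 mm above the walls; the tin has 5 mm to each wall.
- tin_center (a point): Black-lidded round polish tin, 66 mm diameter, 24 mm high, 90 g, loose, lying flat on the rack's floor; with both spools gone it can be gripped along the rack's y. The point is its centre, half-way up; z is its axis (up).
- black_spool_center (a point): Black (very dark) spool of waxed thread, 48 mm diameter, 75 mm high, 80 g, loose, standing upright on the rack's floor at one end of the row. The point is its centre, half-way up (37.5 mm over its foot); z is its axis (up).
- grey_spool_center (a point): Grey spool of waxed thread, 52 mm diameter, 70 mm high, 80 g, loose, standing upright on the rack's floor at the other end of the row. The point is its centre, half-way up (35 mm over its foot); z is its axis (up).
- mat: Fixed flat blue mat, 130 mm along its x, 190 mm along its y, 3 mm thick, empty at the start: the side area for the spools. Origin: centre of its underside, on the counter.
- tray: Fixed green kit board, 170 mm along its x, 150 mm along its y, 6 mm thick, flat without rim. Origin: centre of its underside, on the counter. A white ring is drawn on it, centred 35 mm towards its +y. A wooden shoe brush, fixed, 40 mm high, lies in its own white outline along x, centred 40 mm towards -y (it reaches from y = -64 to -16 mm).
- ring (a point): Centre of the white drawn ring (82 mm outer, 74 mm inner diameter) on the top face of the kit board, 6 mm above the counter; axes as the board's. The tin's place.
Mind the look-alikes: they are no part of the job. Of the things that look like the part that bears grey_spool_center, the larger one is meant.

How it is judged:
By the outcome, as a careful person would: the job done as asked, in the order asked, and still so for the second after the job is handed in, with the robot touching nothing.
It also fails if it takes over 131 s, if anything falls off the work surface, if the arm or the gripper's body presses on something with over 40 N, if the wrist force passes 120 N, or if a joint passes its speed limit or range.

## Working session

There is one attempt and no reset: what is moved stays moved. The work goes in short steps, Python scripts to look and compute and a shell command to move; the robot and the scene stay as the last step left them, time stands still between calls to the robot, and variables do not carry over. Pictures are saved under pics/ and viewed, and the job is handed in when it is done.

```bash
mkdir -p pics
python3 - <<'E'
from workcell import manip
import cv2
for n in("scene","top"):
    p,d=manip.grab_frame(n); cv2.imwrite(f"pics/{n}0.png",cv2.cvtColor(p,cv2.COLOR_RGB2BGR))
    import numpy as np; np.save(f"{n}0.npy",d)
    print(n,manip.get_calibration(n))
print(manip.get_state())
E
```

```text
scene {'fx': 422.79014795601455, 'fy': 422.79014795601455, 'cx': 284.39525367825945, 'cy': 214.97171396110187, 'D': array([-0.12229909,  0.        ,  0.        ,  0.        ,  0.        ]), 'R': array([[ 0.90596871, -0.42316514, -0.01232681],
       [-0.32375328, -0.67378553, -0.66422652],
       [ 0.27277188,  0.60575929, -0.74742972]]), 't': array([-350.00744909,  414.29681945,  592.36907715])}
top {'fx': 471.3995215848219, 'fy': 471.3995215848219, 'cx': 279.85939330587433, 'cy': 211.75915423463903, 'D': array([-0.16556934,  0.        ,  0.        ,  0.        ,  0.        ]), 'R': array([[-0.10934086, -0.99399321,  0.00469737],
       [-0.97425283,  0.1062296 , -0.19886353],
       [ 0.19717   , -0.02632033, -0.98001594]]), 't': array([353.05646743, 507.29304084, 921.89780482])}
{'t': 0.1, 'q': array([-75.25940065,  23.94448439,  -0.58998108,  92.48236157,
         0.26772065,  63.63948258,  -3.03527721]), 'joint_vel': array([-0.01017426, -0.05308877, -0.01115376, -0.09346437, -0.04922804,
        0.02515299, -0.03587208]), 'joint_efforts': array([ 1.50080181e-03, -8.52571750e+01,  6.40225075e-01, -4.26690030e+01,
       -4.87653923e-02,  1.64883700e-02, -2.26101940e-05]), 'tool_pos': array([183.86975048, 596.97204765, 204.8872363 ]), 'ee_rot': array([-9.00648459e+01, -3.74526204e-03, -1.71175194e+01]), 'ft_force': array([ 0.14170051, -0.12636376,  0.35959801]), 'wrist_torque': array([-0.0134097 , -0.0258678 , -0.04023253]), 'opening': 93.93634892559422}
```

View pics/scene0.png

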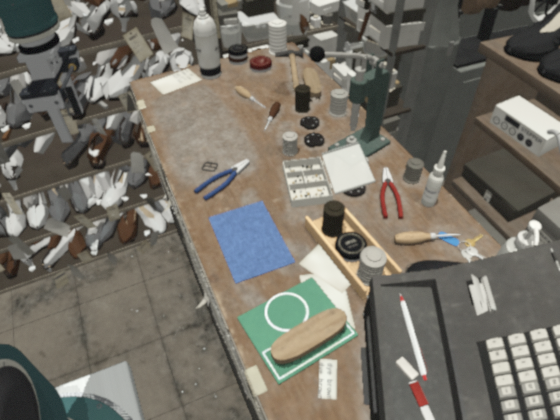

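View pics/top0.png

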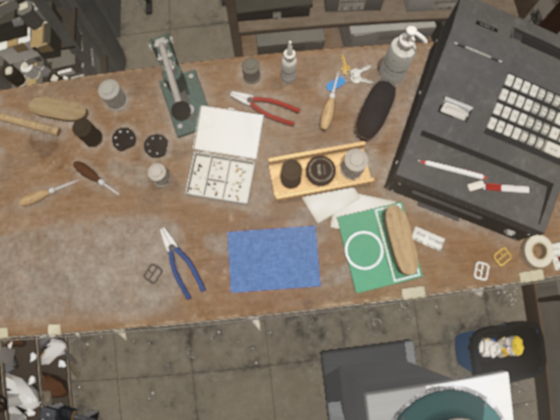

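Scene view: the rack is at about (350,245), with the black spool at (333,215), the tin at (350,243) and the grey spool at (372,262). The mat is at (252,240) and the tray at (298,328).

Top view: black spool (291,172), tin (320,170), grey spool (355,163), mat (273,259), ring (364,250), brush (401,240).

Look-alikes in the top view:
- Grey spools at (112,95), (158,175) and (251,68).
- Black spool at (88,130), and dark lids at (123,139) and (156,146).

Only the ones in the rack fit the description. I'll confirm that in a crop.

```bash
cat > h.py <<'E'
import numpy as np,cv2
from workcell import manip
def cal(n):
    c=manip.get_calibration(n); K=np.array([[c['fx'],0,c['cx']],[0,c['fy'],c['cy']],[0,0,1]]); return K,c['D'],c['R'],c['t']
def plane(n,uv,z):
    K,D,R,t=cal(n); p=cv2.undistortPoints(np.array(uv,float).reshape(-1,1,2),K,D).reshape(-1,2)
    d=np.c_[p,np.ones(len(p))]@R; o=-R.T@t
    s=(z-o[2])/d[:,2]; return o+d*s[:,None]
def cloud(n,d):
    K,D,R,t=cal(n); v,u=np.mgrid[:d.shape[0],:d.shape[1]]
    p=cv2.undistortPoints(np.stack([u,v],-1).reshape(-1,1,2).astype(float),K,D).reshape(-1,2)
    X=np.c_[p,np.ones(len(p))]*d.reshape(-1,1); return ((X-t)@R).reshape(d.shape+(3,))
def proj(n,X):
    K,D,R,t=cal(n); return cv2.projectPoints(np.array(X,float).reshape(-1,1,3),cv2.Rodrigues(R)[0],t,K,D)[0].reshape(-1,2)
def grab(n,name,crop=None,s=4):
    p,d=manip.grab_frame(n); b=cv2.cvtColor(p,cv2.COLOR_RGB2BGR); cv2.imwrite(f"raw_{name}.png",b); np.save(f"raw_{name}.npy",d)
    if crop: 
        x,y,x2,y2=crop; b=cv2.resize(b[y:y2,x:x2],None,fx=s,fy=s,interpolation=cv2.INTER_CUBIC)
    cv2.imwrite(f"pics/{name}.png",b); return p,d
E
python3 - <<'E'
import cv2,numpy as np
a=cv2.imread("pics/top0.png"); cv2.imwrite("pics/top0c.png",cv2.resize(a[130:300,220:430],None,fx=3.5,fy=3.5,interpolation=cv2.INTER_CUBIC))
a=cv2.imread("pics/scene0.png"); cv2.imwrite("pics/scene0c.png",cv2.resize(a[190:390,200:420],None,fx=3,fy=3,interpolation=cv2.INTER_CUBIC))
from h import *
d=np.load("top0.npy"); C=cloud("top",d)
for u,v in [(291,172),(320,170),(355,163),(273,259),(364,250),(401,240),(112,95),(88,130),(330,165)]: print(u,v,C[v,u].round(1))
E
```

```text
291 172 [616.4 264.9  79.6]
320 170 [627.8 199.7  32.6]
355 163 [622.9 131.   75.5]
273 259 [452.1 320.1   1.9]
364 250 [449.2 124.8   6. ]
401 240 [456.9  52.6  46.1]
112 95 [841.8 636.3  64.8]
88 130 [762.5 688.8  72.1]
330 165 [637.5 176.3  29.6]
```

View pics/top0c.png

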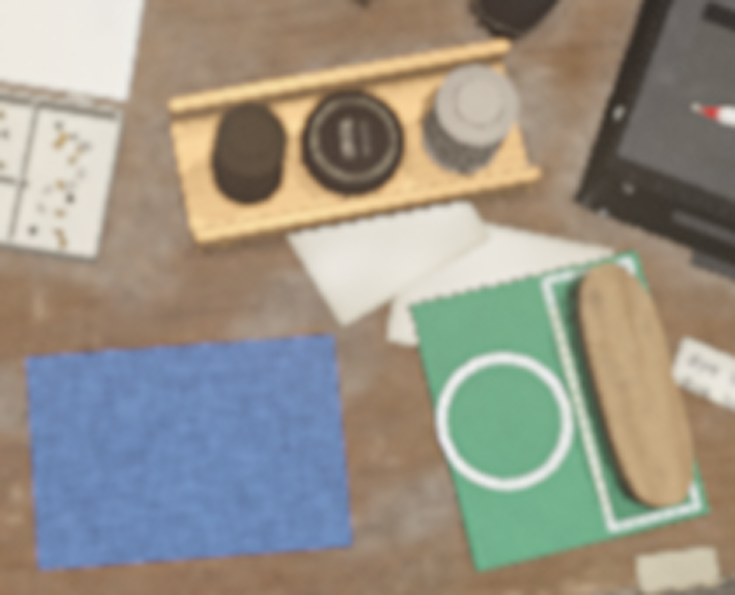

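View pics/scene0c.png

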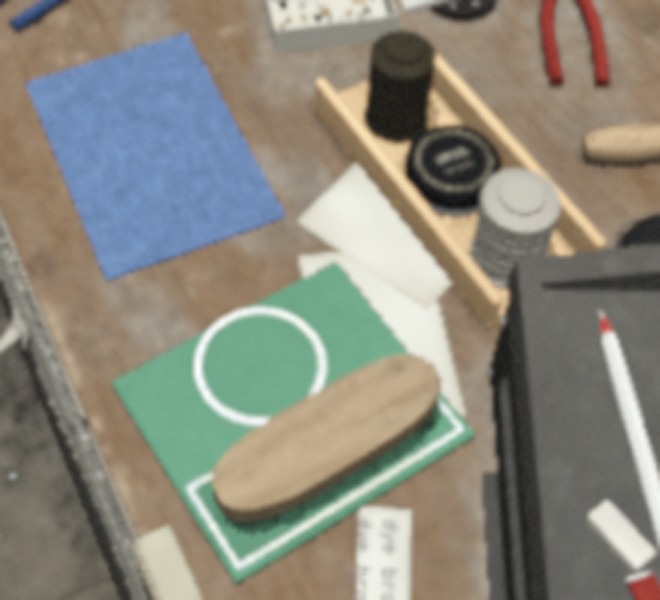

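Crops confirm it: the rack holds the black spool (250,150), the tin (352,140) and the grey spool (470,115). The rack, ring and mat are clearly visible. Next I'll measure.

Run:
```python
from h import *
a={n:cv2.imread(f"pics/{n}0.png") for n in("scene","top")}
C={n:cloud(n,np.load(f"{n}0.npy")) for n in a}
def circ(P): # robust algebraic fit on hull
    h=cv2.convexHull(P.astype(np.float32)).reshape(-1,2); (c,r)=cv2.minEnclosingCircle(P.astype(np.float32)); return P.mean(0).round(1),np.round(c,1),round(r,1)
for n in a:
    c=C[n]; 
    for nm,xy,z0,z1 in [("black",(616,262),74,95),("grey",(622,130),68,95),("tin",(625,195),25,38)]:
        m=(np.hypot(c[...,0]-xy[0],c[...,1]-xy[1])<45)&(c[...,2]>z0)&(c[...,2]<z1)
        if nm=="tin": m&=a[n].max(2)<80
        P=c[m]; print(n,nm,len(P),P[:,2].mean().round(1),circ(P[:,:2]))
    hsv=cv2.cvtColor(a[n],cv2.COLOR_BGR2HSV)
    for nm,lo,hi,z in [("mat",(100,90,60),(125,255,255),3),("tray",(60,80,40),(90,255,255),6)]:
        m=cv2.inRange(hsv,lo,hi); m=cv2.morphologyEx(m,cv2.MORPH_CLOSE,np.ones((25,25)) if nm=='tray' else np.ones((5,5)))
        k=max(cv2.findContours(m,0,1)[0],key=cv2.contourArea); W=plane(n,k.reshape(-1,2),z)[:,:2]
        print(n,nm,cv2.minAreaRect(W.astype(np.float32)))
    # ring
    m=cv2.inRange(hsv,(0,0,150),(180,70,255)); 
    ks,hh=cv2.findContours(m,cv2.RETR_LIST,1)[0:2]
    for k in ks:
        if len(k)<30: continue
        W=plane(n,k.reshape(-1,2),6)[:,:2]; (cx,cy),r=cv2.minEnclosingCircle(W.astype(np.float32))
        e=cv2.fitEllipse(W.astype(np.float32))
        if 30<r<48 and abs(cx-450)<60 and abs(cy-125)<60: print(n,"ring",cx,cy,r,e)
    # rack wall
    c=C[n]; m=((c[...,2]>28)&(c[...,2]<40)&(abs(c[...,0]-622)<110)&(abs(c[...,1]-197)<140)).astype(np.uint8)
    m&=(cv2.inRange(hsv,(8,60,110),(28,255,255))>0).astype(np.uint8)
    P=c[m>0]; print(n,"rack",len(P),cv2.minAreaRect(P[:,:2].astype(np.float32)))
c=C["top"]
m=(c[...,2]>60)&(abs(c[...,1]-60)<80)&(c[...,0]>520); P=c[m]; print("register near", P[:,1].max(),[ (P[(abs(P[:,0]-x)<10)][:,1].max().round(),P[(abs(P[:,0]-x)<10)][:,2].max().round()) for x in (540,580,620,660,700) if (abs(P[:,0]-x)<10).any()])
```

```text
scene black 271 79.1 (array([621. , 261.1]), array([623., 263.]), 22.9)
scene grey 444 73.5 (array([629.2, 125.2]), array([630.7, 128.3]), 25.3)
scene tin 409 29.7 (array([625.9, 195. ]), array([628. , 198.5]), 33.5)
scene mat ((452.51617431640625, 319.00787353515625), (185.49794006347656, 125.90951538085938), 88.13076782226562)
scene tray ((451.8746337890625, 89.65667724609375), (163.8409423828125, 146.16128540039062), 6.902591705322266)
scene ring 431.8603515625 72.10372161865234 41.27042770385742 ((435.5464172363281, 75.50666046142578), (16.459409713745117, 80.36910247802734), 99.29816436767578)
scene ring 505.6019287109375 83.14555358886719 33.764915466308594 ((501.7534484863281, 85.5367660522461), (15.761560440063477, 65.1796875), 92.88916015625)
scene ring 448.9275207519531 126.16038513183594 35.96038818359375 ((448.9799499511719, 126.35816955566406), (69.44967651367188, 69.86519622802734), 86.67742156982422)
scene rack 756 ((629.1682739257812, 197.0943145751953), (94.59204864501953, 215.13902282714844), 4.395435810089111)
top black 354 78.8 (array([623.5, 264.4]), array([623.9
[... 186 characters left out ...]
319.54034423828125), (185.51292419433594, 125.96487426757812), 87.96820068359375)
top tray ((450.2630310058594, 110.23988342285156), (163.18553161621094, 107.51969146728516), 6.831487655639648)
top ring 449.62823486328125 125.341064453125 35.45033645629883 ((449.57171630859375, 125.282470703125), (68.95262908935547, 69.20596313476562), 58.692325592041016)
top rack 937 ((630.2745361328125, 197.2982177734375), (93.66459655761719, 216.74917602539062), 4.588788032531738)
register near 139.9710978380011 [(np.float64(21.0), np.float64(132.0)), (np.float64(65.0), np.float64(132.0)), (np.float64(140.0), np.float64(141.0)), (np.float64(139.0), np.float64(157.0)), (np.float64(6.0), np.float64(174.0))]
```

```bash
cat >> h.py <<'E'
from scipy.spatial.transform import Rotation as Ro
def go(x,y,z,psi):
    s=manip.get_state(); R=Ro.from_euler('xyz',s['ee_rot'],degrees=True); T=Ro.from_euler('xyz',[-90,0,psi],degrees=True)
    print("t",round(s['t'],2),"pos",s['tool_pos'].round(1),"rot",s['ee_rot'].round(2),"F",s['ft_force'].round(1),"open",round(s['opening'],1),"q7",s['q'][6].round(1))
    print("  shift",R.inv().apply(np.array([x,y,z])-s['tool_pos']).round(1),"turn",(R.inv()*T).as_rotvec(degrees=True).round(2))
E
python3 - <<'E'
from h import *
c=cloud("top",np.load("top0.npy"))
P=c[(c[...,2]>95)&(c[...,2]<400)]
m=(P[:,1]<110)&(P[:,0]>350)
R=P[m]; 
for x in range(450,860,40):
    q=R[abs(R[:,0]-x)<20]; 
    if len(q): print("reg x",x,"ymax",np.percentile(q[:,1],99).round(),"z",q[:,2].max().round())
S=P[(P[:,1]>140)]; 
for y in range(150,800,40):
    q=S[abs(S[:,1]-y)<20]
    if len(q): print("y",y,"x",q[:,0].min().round(),q[:,0].max().round(),"z",q[:,2].max().round(),len(q))
go(623.5,263.5,205,-85.5)
E
```

```text
reg x 450 ymax -145.0 z 137.0
reg x 490 ymax -71.0 z 147.0
reg x 530 ymax 5.0 z 162.0
reg x 570 ymax 59.0 z 182.0
reg x 610 ymax 50.0 z 198.0
reg x 650 ymax 31.0 z 222.0
reg x 690 ymax 10.0 z 229.0
reg x 730 ymax -9.0 z 238.0
reg x 770 ymax -29.0 z 246.0
reg x 810 ymax -10.0 z 248.0
reg x 850 ymax 24.0 z 243.0
y 230 x 857.0 878.0 z 158.0 136
y 270 x 862.0 872.0 z 113.0 8
y 430 x 649.0 730.0 z 340.0 391
y 470 x 654.0 881.0 z 334.0 1095
y 510 x 813.0 877.0 z 259.0 145
y 590 x 214.0 216.0 z 322.0 7
y 630 x 192.0 235.0 z 347.0 416
y 670 x 208.0 241.0 z 348.0 281
t 0.1 pos [183.9 597.  204.9] rot [-90.06  -0.   -17.12] F [ 0.1 -0.1  0.4] open 93.9 q7 -3.0
  shift [ 5.183e+02  1.000e-01 -1.893e+02] turn [5.000e-02 6.838e+01 4.000e-02]
```

```bash
python3 -m creep '[[[15,0,-5,0,2,0],[40,0,-15,0,6,0],[75,0,-27,0,11,0],[110,0,-40,0,16,0],[145,0,-53,0,21,0],[180,0,-66,0,26,0],[215,0,-79,0,31,0],[250,0,-91,0,36,0],[285,0,-104,0,41,0],[320,0,-117,0,46,0],[355,0,-130,0,51,0],[390,0,-142,0,56,0],[425,0,-155,0,60,0],[460,0,-168,0,63,0],[490,0,-179,0,66,0],[508,0,-186,0,68,0],[518,0,-189,0,68.4,0],[518.3,0,-189.3,0,68.4,0],[518.3,0,-189.3,0,68.4,0]]]' 94 30; python3 -c "
from h import *
go(623.5,263.5,100,-85.5)"
```

```text
t: 2.0
tool_pos: [622.7, 264.4, 205.1]
ee_rot: [-90.0, -0.0, -85.4]
ft_force: [0.4, 1.3, -0.1]
opening: 94.2
t 2.0 pos [622.7 264.4 205.1] rot [-9.004e+01 -3.000e-02 -8.544e+01] F [ 0.4  1.3 -0.1] open 94.2 q7 -12.1
  shift [  0.9 105.1   0.8] turn [0.04 0.06 0.03]
```

```bash
python3 -m creep '[[[0.5,20,0.8,0,0,0],[0.9,45,0.8,0,0,0],[0.9,70,0.8,0,0,0],[0.9,95,0.8,0,0,0],[0.9,115,0.8,0,0,0],[0.9,135,0.8,0,0,0],[0.9,150,0.8,0,0,0],[0.9,160,0.8,0,0,0],[0.9,165,0.8,0,0,0],[0.9,165,0.8,0,0,0],[0.9,165,0.8,0,0,0]]]'; python3 -c "
from h import *
go(623.5,263.5,40,-85.5); grab('scene','s1',(280,180,420,300),5); grab('top','t1',(240,110,400,230),5)"
```

```text
t: 3.1
tool_pos: [623.8, 263.6, 40.8]
ee_rot: [-90.0, -0.0, -85.4]
ft_force: [0.8, 0.7, 0.7]
opening: 94.1
t 3.1 pos [623.8 263.6  40.8] rot [-9.000e+01 -1.000e-02 -8.544e+01] F [0.8 0.7 0.7] open 94.1 q7 -9.1
  shift [ 0.1  0.8 -0.3] turn [0.   0.06 0.01]
```

View pics/s1.png

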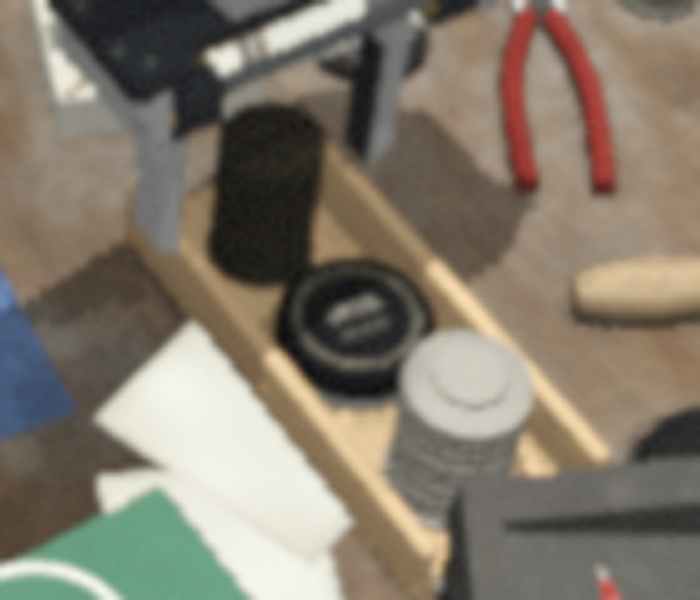

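View pics/t1.png

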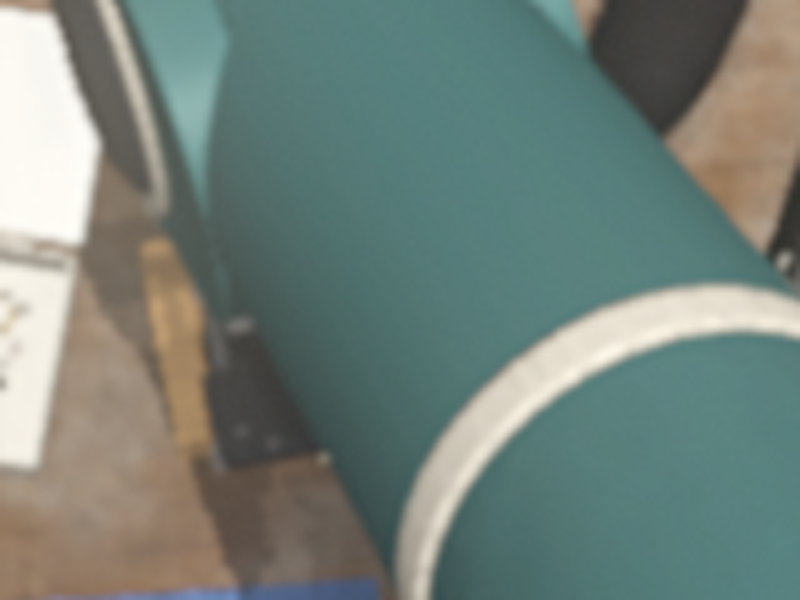

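The fingers straddle the black spool (crop 265,190), with the tips just above the walls. The top view is blocked by the arm. Closing.

```bash
python3 -m creep '[[[0,0,0,0,0,0],[0,0,0,0,0,0],[0,0,0,0,0,0],[0,0,0,0,0,0],[0,0,0,0,0,0],[0,0,0,0,0,0],[0,0,0,0,0,0],[0,0,0,0,0,0],[0,0,0,0,0,0],[0,0,0,0,0,0]]]' 40 25; python3 -c "
from h import *
go(455,364,130,-85.5)"
```

```text
t: 4.2
tool_pos: [623.9, 263.5, 40.9]
ee_rot: [-90.0, -0.0, -85.4]
ft_force: [0.2, -0.3, 0.3]
opening: 45.5
t 4.2 pos [623.9 263.5  40.9] rot [-8.999e+01 -1.000e-02 -8.545e+01] F [ 0.2 -0.3  0.3] open 45.5 q7 -9.1
  shift [-113.6  -89.2 -160.3] turn [-0.01  0.05  0.01]
```

```bash
python3 -m creep '[[[0,-5,0,0,0,0],[0,-15,0,0,0,0],[0,-30,0,0,0,0],[0,-45,0,0,0,0],[0,-60,0,0,0,0],[0,-75,0,0,0,0],[0,-85,0,0,0,0],[0,-89,0,0,0,0],[0,-89,0,0,0,0]]]'; python3 -c "
from h import *
go(455,364,130,-85.5);  grab('scene','s2',(240,120,420,270),4)"
```

```text
t: 5.1
tool_pos: [624.0, 263.7, 130.3]
ee_rot: [-90.0, 0.0, -85.4]
ft_force: [0.4, -0.0, -1.1]
opening: 45.5
t 5.1 pos [624.  263.7 130.3] rot [-8.996e+01  1.000e-02 -8.544e+01] F [ 0.4 -0.  -1.1] open 45.5 q7 -10.7
  shift [-113.4    0.2 -160.5] turn [-0.04  0.06 -0.01]
```

View pics/s2.png

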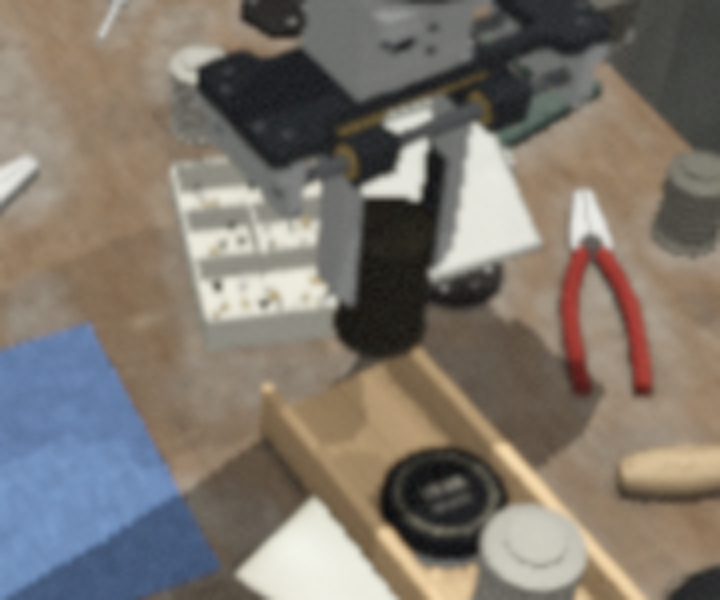

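The black spool (385,280) is lifted, upright and clear of the rack. The tin (445,500) hasn't moved.

```bash
python3 -m creep '[[[-5,0,-7,0,0,0],[-14,0,-20,0,0,0],[-26,0,-37,0,0,0],[-39,0,-55,0,0,0],[-52,0,-73,0,0,0],[-65,0,-92,0,0,0],[-78,0,-110,0,0,0],[-90,0,-128,0,0,0],[-101,0,-143,0,0,0],[-109,0,-154,0,0,0],[-113,0,-160,0,0,0],[-113,0,-160,0,0,0],[-113,0,-160,0,0,0]]]'; python3 -c "
from h import *
go(455,364,39,-85.5)"
```

```text
t: 6.45
tool_pos: [455.7, 363.1, 129.7]
ee_rot: [-90.0, -0.0, -85.5]
ft_force: [0.6, -0.5, -1.6]
opening: 45.6
t 6.45 pos [455.7 363.1 129.7] rot [-8.999e+01 -2.000e-02 -8.547e+01] F [ 0.6 -0.5 -1.6] open 45.6 q7 -28.0
  shift [-1.  90.7 -0.6] turn [-0.01  0.03  0.02]
```

```bash
python3 -m creep '[[[-1,8,-0.6,0,0,0],[-1,20,-0.6,0,0,0],[-1,35,-0.6,0,0,0],[-1,50,-0.6,0,0,0],[-1,64,-0.6,0,0,0],[-1,75,-0.6,0,0,0],[-1,83,-0.6,0,0,0],[-1,87,-0.6,0,0,0],[-1,89,-0.6,0,0,0],[-1,90,-0.6,0,0,0],[-1,90.7,-0.6,0,0,0],[-1,91.2,-0.6,0,0,0],[-1,91.2,-0.6,0,0,0]]]'; python3 -c "
from h import *
go(455,364,38,-85.5);  grab('scene','s3',(200,150,350,290),4)"
```

```text
t: 7.75
tool_pos: [455.0, 364.1, 38.7]
ee_rot: [-90.0, -0.0, -85.5]
ft_force: [-0.4, -0.3, -2.2]
opening: 44.9
t 7.75 pos [455.  364.1  38.7] rot [-8.998e+01 -1.000e-02 -8.547e+01] F [-0.4 -0.3 -2.2] open 44.9 q7 -25.5
  shift [ 0.1  0.7 -0.1] turn [-0.02  0.03  0.01]
```

View pics/s3.png

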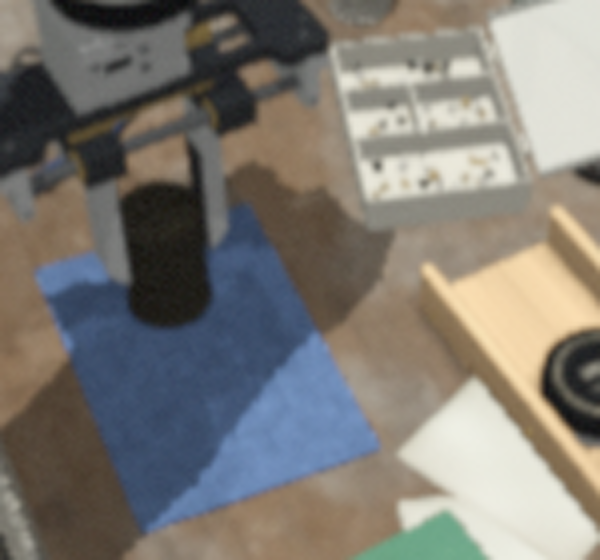

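The black spool (165,270) is upright just above the mat. I'll lower it the last millimetre and release.

```bash
python3 -m creep '[[[0,0.5,0,0,0,0],[0,1,0,0,0,0],[0,1,0,0,0,0],[0,1,0,0,0,0]]]';  python3 -m creep '[[[0,0,0,0,0,0],[0,0,0,0,0,0],[0,0,0,0,0,0],[0,0,0,0,0,0],[0,0,0,0,0,0],[0,0,0,0,0,0],[0,0,0,0,0,0],[0,0,0,0,0,0]]]' 94;  python3 -c "
from h import *
go(631,127.3,140,-85.5)"
```

```text
t: 8.2
tool_pos: [455.1, 364.2, 37.8]
ee_rot: [-90.0, 0.0, -85.5]
ft_force: [-0.9, 0.3, 3.1]
opening: 45.5
t: 9.0
tool_pos: [455.1, 364.2, 37.8]
ee_rot: [-90.0, 0.0, -85.5]
ft_force: [0.6, 1.0, -0.8]
opening: 93.8
t 9.0 pos [455.1 364.2  37.8] rot [-89.97   0.   -85.47] F [ 0.6  1.  -0.8] open 93.8 q7 -25.5
  shift [ 250.  -102.1  156.7] turn [-0.03  0.03 -0.  ]
```

```bash
python3 -m creep '[[[0,-10,0,0,0,0],[0,-30,0,0,0,0],[0,-55,0,0,0,0],[0,-80,0,0,0,0],[5,-97,3,0,0,0],[20,-102,13,0,0,0],[42,-102,26,0,0,0],[67,-102,42,0,0,0],[92,-102,58,0,0,0],[117,-102,73,0,0,0],[142,-102,89,0,0,0],[167,-102,105,0,0,0],[192,-102,120,0,0,0],[215,-102,135,0,0,0],[233,-102,146,0,0,0],[245,-102,154,0,0,0],[250,-102,157,0,0,0],[250,-102,157,0,0,0],[250,-102,157,0,0,0]]]';  python3 -c "
from h import *
grab('scene','s4',(200,150,400,300),4)
go(631,127.3,40.5,-85.5)"
```

```text
t: 10.9
tool_pos: [630.9, 128.5, 139.9]
ee_rot: [-90.0, 0.0, -85.4]
ft_force: [-1.1, 0.7, -0.9]
opening: 94.2
t 10.95 pos [630.8 128.6 139.9] rot [-8.999e+01  3.000e-02 -8.539e+01] F [ 0.2 -0.5 -0.3] open 94.3 q7 1.4
  shift [ 1.4 99.4  0.1] turn [-0.01  0.11 -0.03]
```

View pics/s4.png

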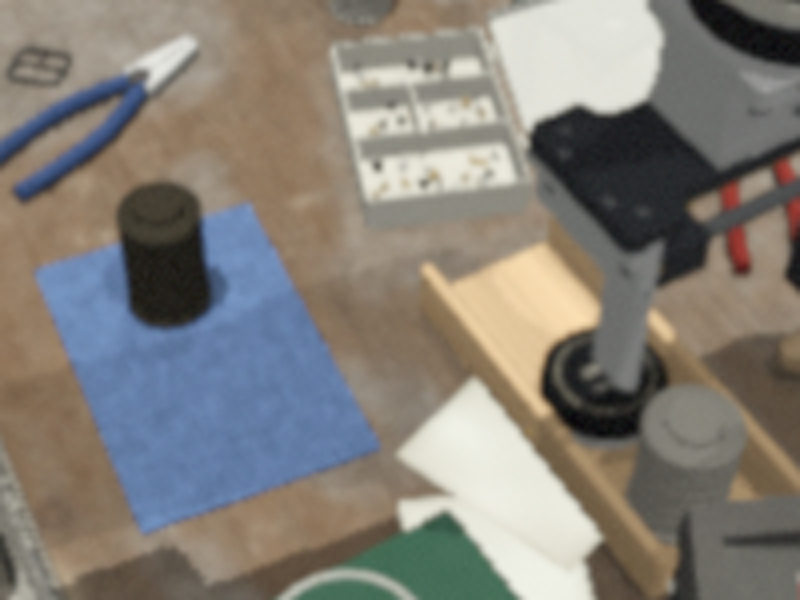

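The black spool stands upright on the mat (165,255). The gripper is over the grey spool (690,450), so I'll descend and grip.

```bash
python3 -m creep '[[[1,10,0,0,0,0],[1.4,25,0,0,0,0],[1.4,42,0,0,0,0],[1.4,60,0,0,0,0],[1.4,76,0,0,0,0],[1.4,88,0,0,0,0],[1.4,96,0,0,0,0],[1.4,99.4,0,0,0,0],[1.4,99.4,0,0,0,0],[1.4,99.4,0,0,0,0]]]'; python3 -c "
from h import *
go(631,127.3,40.5,-85.5)"
 python3 -m creep '[[[0,0,0,0,0,0],[0,0,0,0,0,0],[0,0,0,0,0,0],[0,0,0,0,0,0],[0,0,0,0,0,0],[0,0,0,0,0,0],[0,0,0,0,0,0],[0,0,0,0,0,0],[0,0,0,0,0,0],[0,0,0,0,0,0]]]' 44 25; python3 -c "
from h import *
grab('scene','s5',(320,180,420,300),5)
go(455,275,130,-85.5)"
```

```text
t: 11.95
tool_pos: [631.3, 127.3, 41.1]
ee_rot: [-89.9, 0.0, -85.4]
ft_force: [0.3, -0.2, 0.2]
opening: 94.3
t 11.95 pos [631.3 127.3  41.1] rot [-8.993e+01  4.000e-02 -8.539e+01] F [ 0.3 -0.2  0.2] open 94.3 q7 3.9
  shift [-0.   0.6 -0.3] turn [-0.07  0.11 -0.04]
t: 12.95
tool_pos: [631.4, 127.4, 41.1]
ee_rot: [-89.9, 0.0, -85.4]
ft_force: [0.0, 0.2, 1.0]
opening: 49.1
t 13.0 pos [631.4 127.3  41.1] rot [-8.993e+01  4.000e-02 -8.539e+01] F [0.8 0.1 0.5] open 49.4 q7 3.9
  shift [-161.4  -89.  -163.8] turn [-0.07  0.11 -0.04]
```

View pics/s5.png

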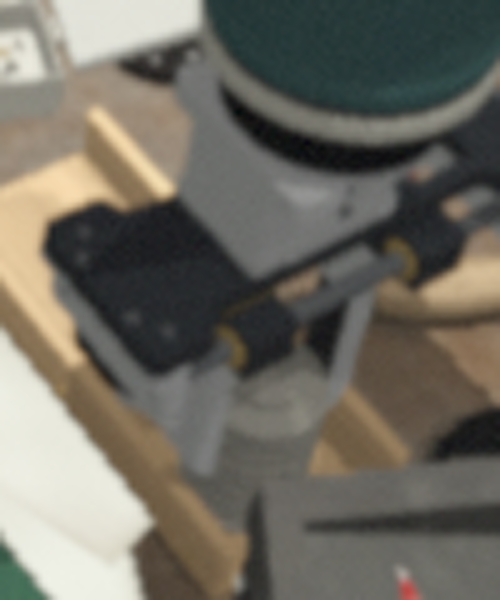

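The grey spool (275,440) sits between the pads. The opening reads about 2.6 mm under its diameter, the same as with the black spool. Lifting.

```bash
python3 -m creep '[[[0,-5,0,0,0,0],[0,-15,0,0,0,0],[0,-30,0,0,0,0],[0,-45,0,0,0,0],[0,-60,0,0,0,0],[0,-75,0,0,0,0],[0,-85,0,0,0,0],[0,-89,0,0,0,0],[0,-89,0,0,0,0]]]'; python3 -m creep '[[[-5,0,-5,0,0,0],[-14,0,-14,0,0,0],[-27,0,-27,0,0,0],[-43,0,-43,0,0,0],[-60,0,-61,0,0,0],[-77,0,-78,0,0,0],[-94,0,-96,0,0,0],[-111,0,-113,0,0,0],[-128,0,-130,0,0,0],[-143,0,-145,0,0,0],[-154,0,-157,0,0,0],[-160,0,-163,0,0,0],[-161.4,0,-163.8,0,0,0],[-161.4,0,-163.8,0,0,0],[-161.4,0,-163.8,0,0,0]]]';python3 -c "
from h import *
grab('scene','s6',(200,130,400,280),4)
go(455,275,38.2,-85.5)"
```

```text
t: 13.9
tool_pos: [631.4, 127.3, 130.5]
ee_rot: [-89.9, 0.1, -85.4]
ft_force: [0.2, -0.1, -0.3]
opening: 49.5
t: 15.4
tool_pos: [455.6, 274.5, 130.4]
ee_rot: [-89.9, 0.0, -85.4]
ft_force: [-0.8, -0.9, -0.7]
opening: 49.6
t 15.45 pos [455.7 274.4 130.4] rot [-8.989e+01  4.000e-02 -8.545e+01] F [ 0.2 -0.3 -0.6] open 49.7 q7 -21.1
  shift [-0.6 92.2 -0.8] turn [-0.11  0.05 -0.04]
```

View pics/s6.png

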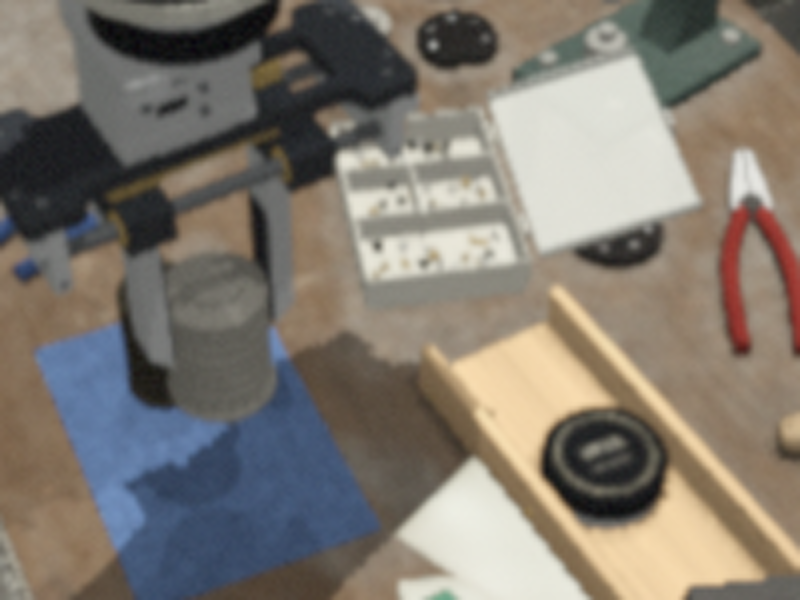

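The grey spool is held upright (220,330) and the tin is alone in the rack (605,460). Lowering and releasing.

```bash
python3 -m creep '[[[-0.6,8,-0.8,0,0,0],[-0.6,20,-0.8,0,0,0],[-0.6,35,-0.8,0,0,0],[-0.6,50,-0.8,0,0,0],[-0.6,64,-0.8,0,0,0],[-0.6,75,-0.8,0,0,0],[-0.6,83,-0.8,0,0,0],[-0.6,88,-0.8,0,0,0],[-0.6,90,-0.8,0,0,0],[-0.6,91.5,-0.8,0,0,0],[-0.6,92.2,-0.8,0,0,0],[-0.6,93,-0.8,0,0,0],[-0.6,93.2,-0.8,0,0,0],[-0.6,93.2,-0.8,0,0,0]]]';  python3 -m creep '[[[0,0,0,0,0,0],[0,0,0,0,0,0],[0,0,0,0,0,0],[0,0,0,0,0,0],[0,0,0,0,0,0],[0,0,0,0,0,0],[0,0,0,0,0,0],[0,0,0,0,0,0]]]' 94; python3 -m creep '[[[0,-10,0,0,0,0],[0,-30,0,0,0,0],[0,-55,0,0,0,0],[0,-80,0,0,0,0],[0,-105,0,0,0,0],[0,-125,0,0,0,0],[0,-132,0,0,0,0],[0,-132,0,0,0,0]]]';python3 -c "
from h import *
grab('top','t7',(220,130,430,300),3.5);grab('scene','s7',(200,130,400,280),4)"
```

```text
t: 16.85
tool_pos: [455.2, 275.3, 38.0]
ee_rot: [-89.9, 0.1, -85.4]
ft_force: [-2.8, -1.6, 12.0]
opening: 49.3
t: 17.65
tool_pos: [455.2, 275.3, 38.0]
ee_rot: [-89.9, 0.1, -85.5]
ft_force: [-0.2, -0.5, -0.2]
opening: 94.4
t: 18.45
tool_pos: [455.2, 275.3, 170.9]
ee_rot: [-89.8, 0.1, -85.4]
ft_force: [0.1, -0.4, -0.6]
opening: 94.0
```

View pics/t7.png

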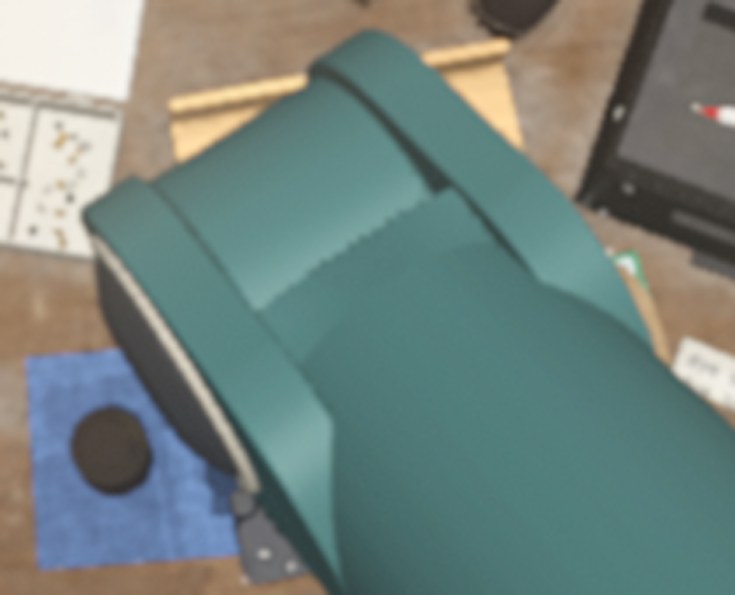

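View pics/s7.png

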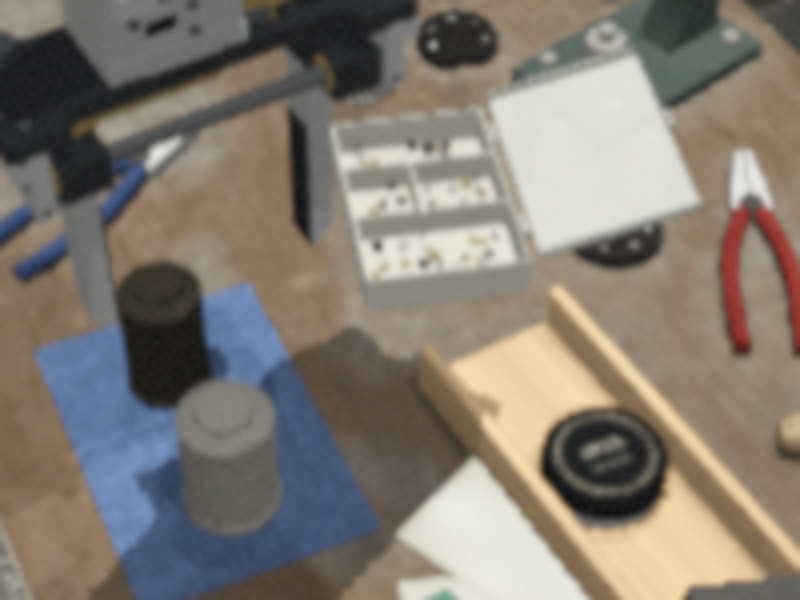

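Both spools stand upright on the mat: black at scene crop (160,330), grey at (228,455). The tin is alone at (605,460). Next I'll refine the tin's centre.

Run:
```python
from h import *
for n,im,dp in [("scene","raw_s7.png","raw_s7.npy"),("top","pics/top0.png","top0.npy"),("scene","pics/scene0.png","scene0.npy")]:
    a=cv2.imread(im); c=cloud(n,np.load(dp)); hsv=cv2.cvtColor(a,cv2.COLOR_BGR2HSV)
    r=np.hypot(c[...,0]-626,c[...,1]-199)
    wood=cv2.inRange(hsv,(8,70,100),(28,255,255))>0
    m=(r<42)&(c[...,2]>24)&(c[...,2]<36)&~wood
    m=cv2.morphologyEx(m.astype(np.uint8),cv2.MORPH_OPEN,np.ones((3,3)))
    P=c[m>0]; cc,rr=cv2.minEnclosingCircle(P[:,:2].astype(np.float32)); print(im,len(P),P.mean(0).round(1),cc,rr)
    g=cv2.findContours(m,0,1)[0]; k=max(g,key=cv2.contourArea).reshape(-1,2); W=plane(n,k,29.5)[:,:2]; print(cv2.fitEllipse(W.astype(np.float32)),cv2.minEnclosingCircle(W.astype(np.float32)))
go(627,198,171,4.5); go(627,198,171,-175.5)
```

```text
raw_s7.png 617 [628.2 194.9  29.6] (629.7001342773438, 197.3929443359375) 32.69023132324219
((628.5748901367188, 195.40235900878906), (60.65190124511719, 64.33924102783203), 114.48274230957031) ((629.2388305664062, 195.64288330078125), 33.8961067199707)
pics/top0.png 595 [627.1 198.7  29.5] (629.2013549804688, 199.70091247558594) 31.770803451538086
((627.1432495117188, 198.5656280517578), (57.4736442565918, 60.28964614868164), 67.61853790283203) ((629.0106811523438, 200.0342254638672), 32.12126159667969)
pics/scene0.png 617 [627.2 196.   29.8] (628.3302612304688, 198.5135040283203) 33.54766845703125
((627.6809692382812, 196.50677490234375), (60.84049606323242, 64.9945297241211), 127.62909698486328) ((628.5248413085938, 196.34014892578125), 33.96406555175781)
t 18.55 pos [454.5 274.9 169.3] rot [-8.991e+01  5.000e-02 -8.544e+01] F [ 0.3 -0.2 -0.2] open 94.2 q7 -22.5
  shift [ 90.4  -1.5 165.8] turn [-1.200e-01 -8.994e+01  3.000e-02]
t 18.55 pos [454.5 274.9 169.3] rot [-8.991e+01  5.000e-02 -8.544e+01] F [ 0.3 -0.2 -0.2] open 94.2 q7 -22.5
  shift [ 90.4  -1.5 165.8] turn [-3.000e-02  9.006e+01 -1.200e-01]
```

```bash
python3 -m creep '[[[3,0,5,0,-4,0],[9,0,17,0,-10,0],[17,0,31,0,-17,0],[26,0,47,0,-24,0],[36,0,63,0,-31,0],[45,0,79,0,-38,0],[54,0,95,0,-45,0],[62,0,111,0,-52,0],[70,0,126,0,-59,0],[77,0,140,0,-66,0],[83,0,151,0,-73,0],[88,0,160,0,-80,0],[91,0,165,0,-86,0],[92,0,167,0,-89,0],[92,0,167,0,-90,0],[92,0,167,0,-90,0],[92,0,167,0,-90,0]]]';python3 -c "
from h import *
go(628.5,197.5,60,4.5); go(628.5,197.5,10,4.5)
grab('scene','s8',(280,160,420,300),4);grab('top','t8',(220,130,430,300),3.5)"
```

```text
t: 20.25
tool_pos: [628.0, 196.6, 168.9]
ee_rot: [-90.0, -0.0, 4.5]
ft_force: [0.1, -0.4, 0.1]
opening: 93.8
t 20.25 pos [628.  196.6 168.9] rot [-8.995e+01 -5.000e-02  4.490e+00] F [ 0.1 -0.4  0.1] open 93.8 q7 77.4
  shift [  0.5 108.9   0.8] turn [-0.05 -0.01  0.05]
t 20.25 pos [628.  196.6 168.9] rot [-8.995e+01 -5.000e-02  4.490e+00] F [ 0.1 -0.4  0.1] open 93.8 q7 77.4
  shift [  0.5 158.9   0.7] turn [-0.05 -0.01  0.05]
```

View pics/s8.png

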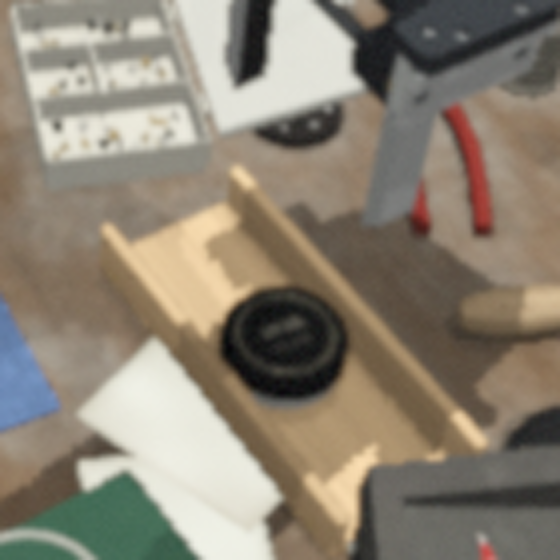

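View pics/t8.png

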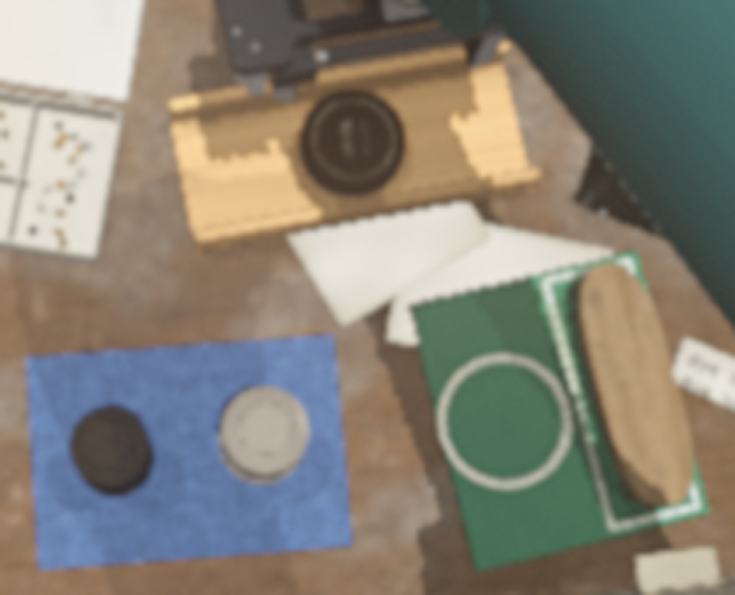

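Top crop: the tin is at (352,142) with nothing beside it, and the spools are well on the mat at (112,449) and (265,433). The ring (505,420) is empty. Descending.

```bash
python3 -m creep '[[[0.5,12,0.8,0,0,0],[0.5,32,0.8,0,0,0],[0.5,55,0.8,0,0,0],[0.5,78,0.8,0,0,0],[0.5,100,0.8,0,0,0],[0.5,118,0.8,0,0,0],[0.5,132,0.8,0,0,0],[0.5,143,0.8,0,0,0],[0.5,151,0.8,0,0,0],[0.5,156,0.8,0,0,0],[0.5,158.5,0.8,0,0,0],[0.5,159,0.8,0,0,0],[0.5,159,0.8,0,0,0]]]';python3 -c "
from h import *
go(628.5,197.5,10,4.5)
grab('scene','s9',(280,160,420,300),4)"
```

```text
t: 21.65
tool_pos: [629.0, 197.7, 10.7]
ee_rot: [-89.9, -0.1, 4.5]
ft_force: [-0.5, 0.6, -0.2]
opening: 94.0
t 21.65 pos [629.  197.7  10.7] rot [-89.94  -0.11   4.52] F [-0.5  0.6 -0.2] open 94.0 q7 78.4
  shift [-0.5  0.7 -0.2] turn [-0.06  0.02  0.11]
```

View pics/s9.png

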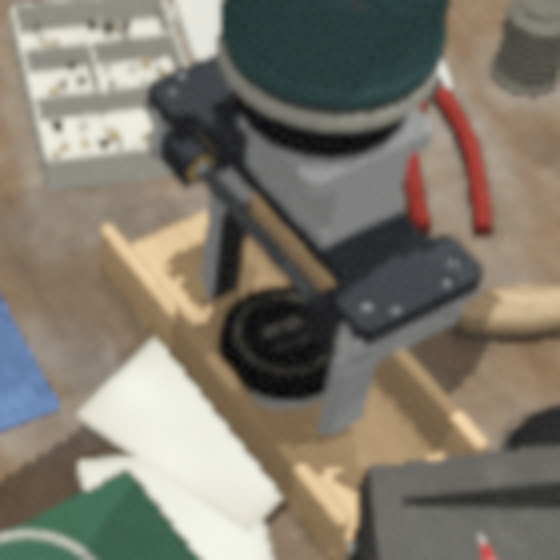

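The fingers stand on either side of the tin (280,340) inside the channel. I'll lower slightly and close.

```bash
python3 -m creep '[[[0,1,0,0,0,0],[0,1.7,0,0,0,0],[0,1.7,0,0,0,0],[0,1.7,0,0,0,0],[0,1.7,0,0,0,0],[0,1.7,0,0,0,0],[0,1.7,0,0,0,0],[0,1.7,0,0,0,0],[0,1.7,0,0,0,0],[0,1.7,0,0,0,0],[0,1.7,0,0,0,0]]]' 58 30; python3 -c "
from h import *
go(628.5,197.5,10,4.5)"; python3 -m creep '[[[0,-3,0,0,0,0],[0,-10,0,0,0,0],[0,-20,0,0,0,0],[0,-35,0,0,0,0],[0,-50,0,0,0,0],[0,-70,0,0,0,0],[0,-90,0,0,0,0],[0,-105,0,0,0,0],[0,-110,0,0,0,0],[0,-110,0,0,0,0]]]'; python3 -c "
from h import *
grab('scene','s10',(250,130,420,270),4)
go(449.3,125.7,119,-83.2)"
```

```text
t: 22.8
tool_pos: [629.0, 197.7, 9.1]
ee_rot: [-89.9, -0.1, 4.5]
ft_force: [0.0, -0.5, 0.9]
opening: 65.6
t 22.8 pos [629.  197.7   9.1] rot [-89.94  -0.12   4.52] F [ 0.  -0.5  0.9] open 65.6 q7 78.4
  shift [-0.6 -0.9 -0.2] turn [-0.06  0.02  0.12]
t: 23.8
tool_pos: [629.1, 197.7, 119.9]
ee_rot: [-89.9, -0.2, 4.5]
ft_force: [0.6, 0.4, 0.3]
opening: 65.3
t 23.85 pos [628.7 197.6 118.9] rot [-89.94  -0.11   4.52] F [-0.8  0.9 -1.3] open 65.8 q7 77.7
  shift [-184.5   -0.5  -57.5] turn [-1.400e-01  8.772e+01  4.000e-02]
```

View pics/s10.png

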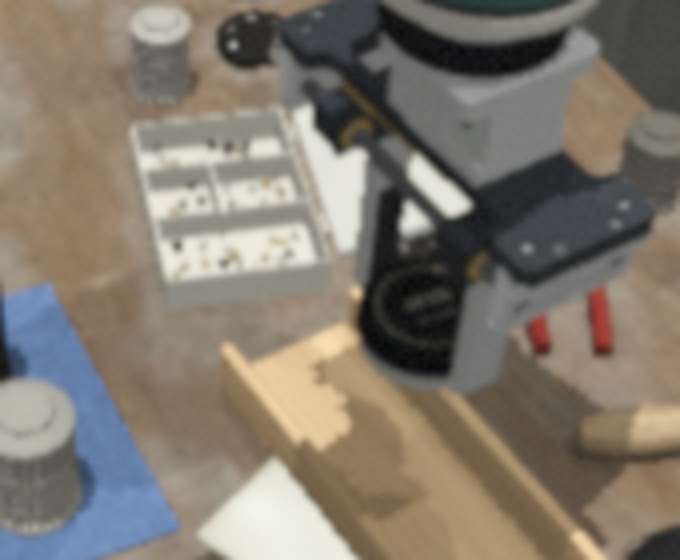

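The tin (420,310) is held flat. Carrying it to the ring while turning the jaws parallel to the brush.

```bash
python3 -m creep '[[[-4,0,-1,0,3,0],[-12,0,-4,0,8,0],[-24,0,-8,0,14,0],[-37,0,-12,0,20,0],[-51,0,-16,0,26,0],[-65,0,-20,0,32,0],[-79,0,-24,0,38,0],[-93,0,-29,0,44,0],[-107,0,-33,0,50,0],[-121,0,-38,0,56,0],[-135,0,-42,0,62,0],[-148,0,-46,0,68,0],[-160,0,-50,0,74,0],[-170,0,-53,0,79,0],[-178,0,-56,0,83,0],[-183,0,-57,0,86,0],[-184.5,0,-57.5,0,87.7,0],[-184.5,0,-57.5,0,87.7,0],[-184.5,0,-57.5,0,87.7,0]]]'; python3 -c "
from h import *
go(449.3,125.7,9.5,-83.2)"
```

```text
t: 25.75
tool_pos: [449.4, 125.8, 118.3]
ee_rot: [-89.9, 0.0, -83.1]
ft_force: [0.3, -0.3, -0.0]
opening: 65.0
t 25.75 pos [449.4 125.8 118.3] rot [-8.99e+01  4.00e-02 -8.31e+01] F [ 0.3 -0.3 -0. ] open 65.0 q7 -3.2
  shift [ 1.000e-01  1.088e+02 -3.000e-01] turn [-0.1   0.1  -0.04]
```

```bash
python3 -m creep '[[[0,8,0,0,0,0],[0,22,0,0,0,0],[0,40,0,0,0,0],[0,58,0,0,0,0],[0,74,0,0,0,0],[0,86,0,0,0,0],[0,95,0,0,0,0],[0,101,0,0,0,0],[0,104,0,0,0,0],[0,104,0,0,0,0],[0,104,0,0,0,0]]]'; python3 -c "
from h import *
go(449.3,125.7,9.5,-83.2)
grab('scene','s11',(220,260,370,390),4);grab('top','t11',(320,180,440,300),5)"
```

```text
t: 26.85
tool_pos: [449.8, 126.0, 14.7]
ee_rot: [-89.9, 0.1, -83.1]
ft_force: [-0.5, 0.8, -0.9]
opening: 65.4
t 26.85 pos [449.8 126.   14.7] rot [-8.987e+01  5.000e-02 -8.310e+01] F [-0.5  0.8 -0.9] open 65.4 q7 3.9
  shift [ 0.2  5.2 -0.5] turn [-0.13  0.1  -0.06]
```

View pics/s11.png

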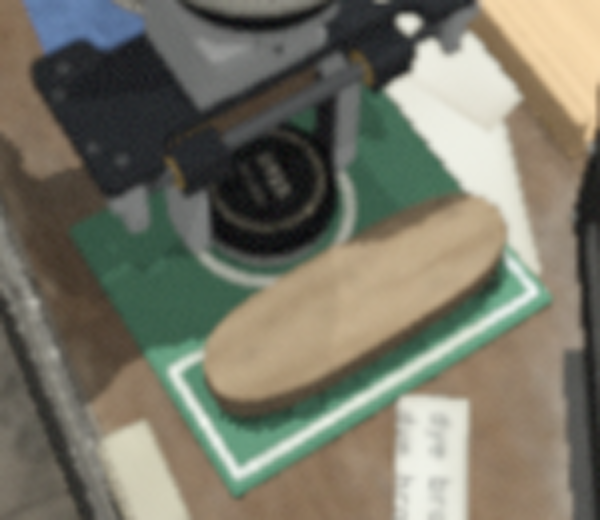

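The tin (270,195) is just above the ring, clear of the brush. Lowering, releasing and backing off.

```bash
python3 -m creep '[[[0.2,2,-0.5,0,0,0],[0.2,4,-0.5,0,0,0],[0.2,5.2,-0.5,0,0,0],[0.2,5.9,-0.5,0,0,0],[0.2,6.2,-0.5,0,0,0],[0.2,6.2,-0.5,0,0,0]]]';  python3 -m creep '[[[0,0,0,0,0,0],[0,0,0,0,0,0],[0,0,0,0,0,0],[0,0,0,0,0,0],[0,0,0,0,0,0],[0,0,0,0,0,0],[0,0,0,0,0,0]]]' 92; python3 -m creep '[[[0,-8,0,0,0,0],[0,-25,0,0,0,0],[0,-50,0,0,0,0],[0,-80,0,0,0,0],[0,-110,0,0,0,0],[0,-130,0,0,0,0],[0,-140,0,0,0,0],[0,-140,0,0,0,0]]]';python3 -c "
from h import *
go(455,275.2,151,-85.5)
grab('scene','s12',(220,260,370,390),4)"
```

```text
t: 27.55
tool_pos: [449.3, 125.8, 8.9]
ee_rot: [-89.9, 0.1, -83.1]
ft_force: [-5.2, -1.0, 18.3]
opening: 65.6
t: 28.25
tool_pos: [449.3, 125.8, 8.9]
ee_rot: [-89.9, 0.1, -83.1]
ft_force: [0.4, -1.1, -0.1]
opening: 91.7
t: 29.05
tool_pos: [449.5, 125.8, 150.0]
ee_rot: [-89.8, 0.1, -83.1]
ft_force: [0.1, 0.5, -0.3]
opening: 92.2
t 29.05 pos [449.5 125.8 150. ] rot [-89.77   0.14 -83.09] F [ 0.1  0.5 -0.3] open 92.2 q7 -4.8
  shift [-147.6   -0.6   23.4] turn [-0.22  2.41 -0.15]
```

View pics/s12.png

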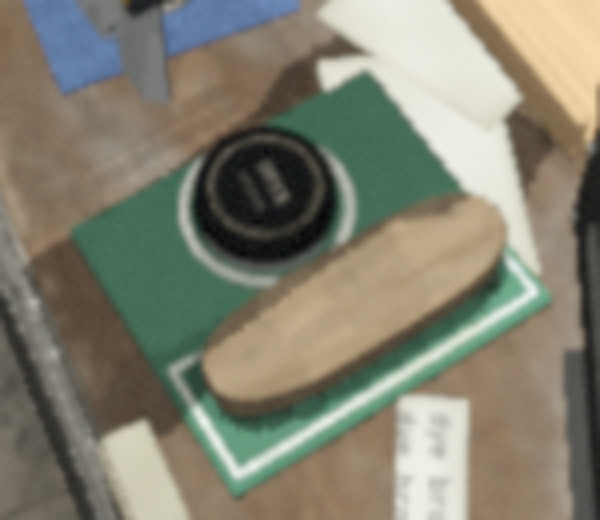

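The tin lies flat in the ring in the scene view (265,195). I'll move the arm away for an unobstructed top-view check before touching the spools.

```bash
python3 -m creep '[[[0,0,10,0,0,0],[-20,0,35,0,0,0],[-45,0,70,0,0,0],[-70,0,105,0,0,0],[-95,0,140,0,0,0],[-120,0,175,0,0,0],[-150,0,205,0,0,0],[-185,0,220,0,0,0],[-220,0,230,0,0,0],[-250,0,230,0,0,0],[-265,0,230,0,0,0],[-270,0,230,0,0,0],[-270,0,230,0,0,0]]]' 94;python3 - <<'E'
from h import *
go(455,275.2,151,-85.5)
for n,nm,cr in (("top","t13",(320,180,440,300)),("scene","s13",(220,260,370,390))):
    p,d=grab(n,nm,cr,5 if n=="top" else 4); c=cloud(n,d); hsv=cv2.cvtColor(p,cv2.COLOR_RGB2HSV)
    m=(np.hypot(c[...,0]-449.5,c[...,1]-125.7)<45)&(c[...,2]>24)&(c[...,2]<36)&(hsv[...,2]<120)
    P=c[m]; print(n,len(P),P.mean(0).round(1),cv2.minEnclosingCircle(P[:,:2].astype(np.float32)))
    w=((hsv[...,1]<70)&(hsv[...,2]>110)).astype(np.uint8); pr=proj(n,[449.5,125.7,6])[0]
    g=plane(n,np.argwhere(w)[:,::-1],6)[:,:2]; r=np.hypot(*(g-[449.5,125.7]).T); q=g[(r>33)&(r<46)]; print(" ringpts",len(q),cv2.minEnclosingCircle(q.astype(np.float32)))
E
```

```text
t: 30.4
tool_pos: [644.1, 420.7, 148.4]
ee_rot: [-90.0, 0.0, -83.1]
ft_force: [-3.3, 3.6, -9.1]
opening: 94.0
t 30.4 pos [644.1 420.7 148.4] rot [-9.000e+01  4.000e-02 -8.307e+01] F [-3.3  3.6 -9.1] open 94.0 q7 -17.9
  shift [ 121.6   -2.7 -205.3] turn [ 0.    2.43 -0.04]
top 525 [448.2 123.1  29.5] ((447.66851806640625, 125.93323516845703), 32.3829231262207)
 ringpts 396 ((451.1252746582031, 125.44512939453125), 45.51870346069336)
scene 868 [446.5 121.3  29.1] ((446.78411865234375, 123.07766723632812), 33.13666534423828)
 ringpts 444 ((449.8965759277344, 126.09127044677734), 45.842735290527344)
```

View pics/t13.png

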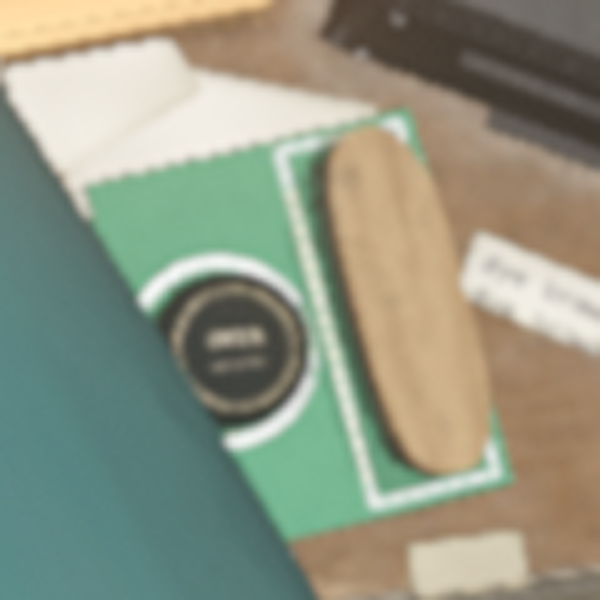

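I drove the gripper close to the green stand, and the wrist force reads about 9 N. I'll look before retreating.

```bash
python3 -c "
from h import *
go(455,330,151,-85.5);print(manip.get_state()['wrist_torque'])
grab('scene','s14',(150,30,430,240),2.8)"
```

```text
t 30.5 pos [644.  420.  148.6] rot [-9.002e+01  5.000e-02 -8.312e+01] F [ -3.3   2.4 -13.4] open 93.9 q7 -17.9
  shift [  66.7   -2.4 -198.5] turn [ 0.02  2.38 -0.05]
[-0.07206617  1.44551877  0.44058849]
```

View pics/s14.png

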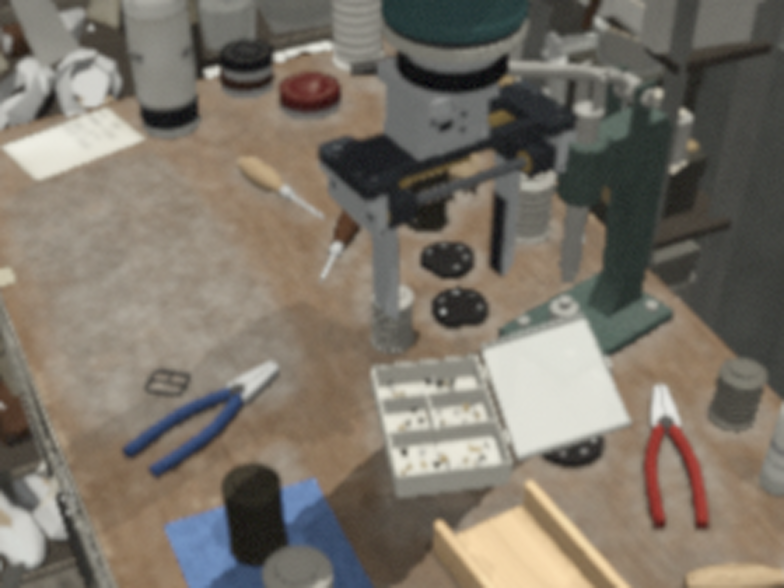

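The gripper's top is lightly touching the stand's lever (crop 530,80): about 13 N, below the limit. The stand hasn't visibly moved. I'll retreat slowly, slightly downwards and back the way I came.

```bash
python3 -m creep '[[[1,3,-1,0,0,0],[3,6,-3,0,0,0],[7,9,-6,0,0,0],[12,12,-10,0,0,0],[20,12,-15,0,0,0]]]'; python3 -m creep '[[[8,0,-8,0,0,0],[20,0,-20,0,0,0],[35,0,-40,0,0,0],[45,0,-65,0,0,0],[45,0,-90,0,0,0],[45,0,-115,0,0,0],[45,0,-140,0,0,0],[45,0,-160,0,0,0],[45,0,-175,0,0,0],[45,0,-180,0,0,0],[45,0,-180,0,0,0]]]'; python3 -c "
from h import *
go(455,275.2,151,-85.5);print(manip.get_state()['wrist_torque'])
grab('scene','s15',(150,30,430,240),2.8);grab('top','t15')"
```

```text
t: 31.05
tool_pos: [631.1, 397.7, 136.3]
ee_rot: [-90.0, 0.1, -83.1]
ft_force: [0.4, -0.3, -0.7]
opening: 93.9
t: 32.15
tool_pos: [457.6, 331.4, 136.8]
ee_rot: [-90.0, 0.1, -83.1]
ft_force: [0.8, 0.7, 0.3]
opening: 94.2
t 32.15 pos [457.6 331.4 136.8] rot [-90.     0.09 -83.1 ] F [0.8 0.7 0.3] open 94.2 q7 -21.4
  shift [ 55.4 -14.3  -9.4] turn [ 0.01  2.4  -0.09]
[-0.06277766  0.06751805 -0.01847778]
```

View pics/s15.png

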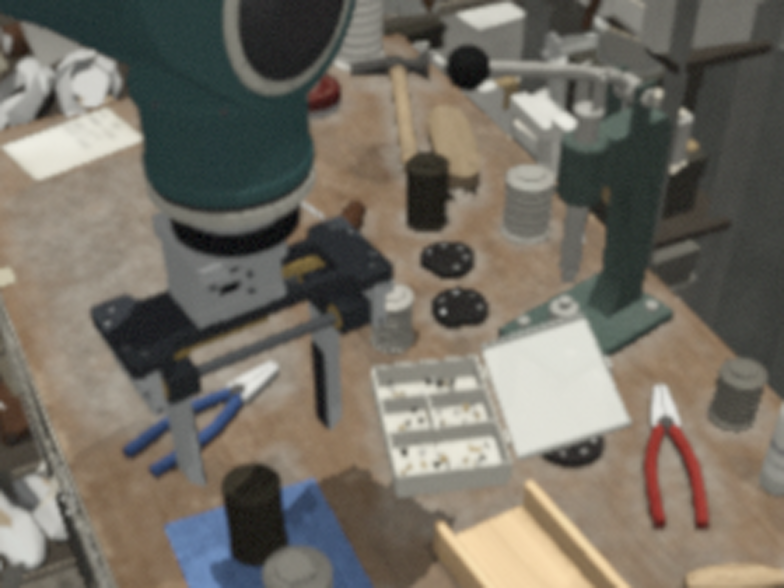

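View pics/t15.png

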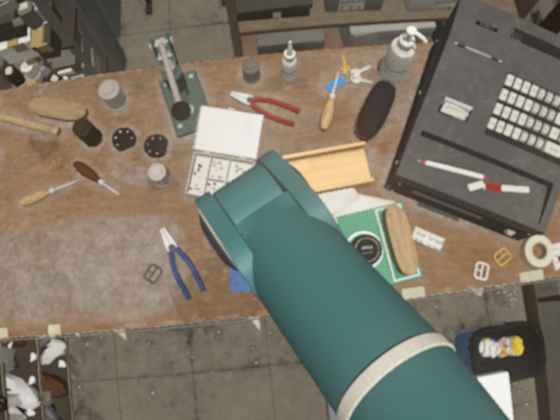

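All clear: the stand, spools and tin are where they were. In t15 the tin shows at about (367,250), almost unoccluded, so I'll measure it against the ring.

Run:
```python
from h import *
from scipy.optimize import least_squares
def fit(P,r0=None):
    f=lambda p:np.hypot(P[:,0]-p[0],P[:,1]-p[1])-p[2]
    return least_squares(f,[449,125,35],loss='soft_l1',f_scale=1).x.round(2)
for n,im,dp in(("top","raw_t15.png","raw_t15.npy"),("top","raw_t13.png","raw_t13.npy"),("scene","raw_s13.png","raw_s13.npy"),("scene","raw_s12.png","raw_s12.npy"),):
    a=cv2.imread(im); c=cloud(n,np.load(dp)); g=cv2.cvtColor(a,cv2.COLOR_BGR2GRAY).astype(float)
    # radial profiles from ring centre on plane z=6: white ring inner/outer mid; and depth-based lid edge
    m=(np.hypot(c[...,0]-449.5,c[...,1]-125.7)<42)&(c[...,2]>22)&(c[...,2]<36); m=cv2.morphologyEx(m.astype(np.uint8),2,np.ones((3,3)))
    k=max(cv2.findContours(m,0,1)[0],key=cv2.contourArea).reshape(-1,2); W=plane(n,k,29.5)[:,:2]
    print(im,"lid",fit(W),c[m>0].mean(0).round(1))
    th=np.radians(np.arange(0,360,3)); pts=[]
    rr=np.arange(34,47,0.5)
    for t in th:
        uv=proj(n,np.c_[449.5+rr*np.cos(t),125.7+rr*np.sin(t),np.full(len(rr),6)]).astype(np.float32)
        v=cv2.remap(g.astype(np.float32),uv[:,:1],uv[:,1:],1)[:,0]
        i=v.argmax()
        if v.max()>v.min()+60 and 2<i<len(rr)-3: w=np.clip(v-v.max()*.7,0,None); r=(w*rr).sum()/w.sum(); pts.append([449.5+r*np.cos(t),125.7+r*np.sin(t)])
    print("  ring",len(pts),fit(np.array(pts)))
```

```text
raw_t15.png lid [450.91 121.2   29.25] [452.2 119.1  29.5]
  ring 60 [449.83 123.7   39.31]
raw_t13.png lid [448.96 122.2   30.57] [449.  121.5  29.5]
  ring 68 [449.89 123.61  39.28]
raw_s13.png lid [446.94 121.65  32.85] [446.8 121.3  29. ]
  ring 80 [449.47 126.94  39.54]
raw_s12.png lid [446.81 121.91  33.02] [446.7 121.6  29. ]
  ring 66 [449.39 127.01  39.48]
```

```bash
python3 -c "
import cv2
a=cv2.imread('raw_t15.png'); cv2.imwrite('pics/t15c.png',cv2.resize(a[200:300,320:430],None,fx=6,fy=6,interpolation=2))"
```

```text
(no output)
```

View pics/t15c.png

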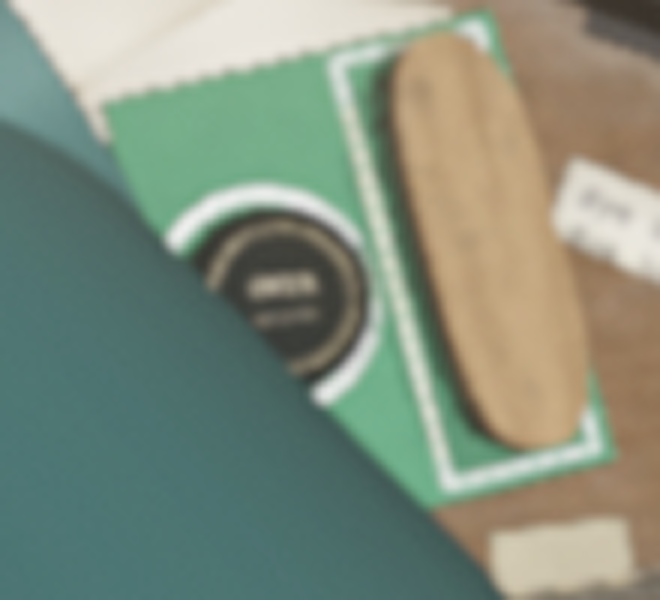

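The partial views disagree on the offset by up to about 4 mm. I'll move the arm well out of view over free counter (away from the stand) for clean pictures.

```bash
python3 -c "
from h import *
go(250,560,190,-60)"
```

```text
t 32.25 pos [458.5 331.3 136.6] rot [-8.999e+01  7.000e-02 -8.314e+01] F [ 0.3 -0.2 -0.5] open 93.9 q7 -21.4
  shift [-252.   -53.1 -179.7] turn [ -0.03 -23.14  -0.06]
```

```bash
python3 -m creep '[[[0,-10,0,0,0,0],[-5,-25,-5,0,0,0],[-18,-40,-15,0,-2,0],[-36,-50,-28,0,-5,0],[-56,-53,-42,0,-8,0],[-76,-53,-56,0,-10,0],[-96,-53,-70,0,-12,0],[-116,-53,-84,0,-14,0],[-136,-53,-98,0,-16,0],[-156,-53,-112,0,-18,0],[-176,-53,-126,0,-20,0],[-196,-53,-140,0,-22,0],[-216,-53,-154,0,-23,0],[-234,-53,-167,0,-23,0],[-246,-53,-176,0,-23,0],[-252,-53,-180,0,-23,0],[-252,-53,-180,0,-23,0]]]'
python3 - <<'E'
from h import *
from scipy.optimize import least_squares
grab('top','t16',(320,200,430,300),6);grab('scene','s16',(220,260,370,390),4)
def fit(P):
    f=lambda p:np.hypot(P[:,0]-p[0],P[:,1]-p[1])-p[2]
    return least_squares(f,[449,125,35],loss='soft_l1',f_scale=1).x.round(2)
for n in("top","scene"):
    a=cv2.imread(f"raw_{n[0]}16.png"); c=cloud(n,np.load(f"raw_{n[0]}16.npy")); g=cv2.cvtColor(a,cv2.COLOR_BGR2GRAY)
    m=(np.hypot(c[...,0]-449.5,c[...,1]-125.7)<42)&(c[...,2]>22)&(c[...,2]<36); m=cv2.morphologyEx(m.astype(np.uint8),2,np.ones((3,3)))
    P=c[m>0]; top=P[P[:,2]>np.median(P[:,2])-3]
    k=max(cv2.findContours(m,0,1)[0],key=cv2.contourArea).reshape(-1,2); W=plane(n,k,29.5)[:,:2]
    print(n,"lid",fit(W),"mean",P.mean(0).round(1),cv2.minEnclosingCircle(P[:,:2].astype(np.float32)))
    # same on the start frame for the ring, green/white mask
    a0=cv2.imread(f"pics/{n}0.png"); h=cv2.cvtColor(a0,cv2.COLOR_BGR2HSV)
    s0=cloud(n,np.load(f"{n}0.npy")); 
    # tan printed ring on lid, brightness local max r 20..31 at z=30
    for lab,img,z,lo,hi,c0 in(("ring0",a0,6,34,46,(449.3,125.7)),("lidring",a,30,20,31,(448,123.5)),("lidring@start",a0,30,20,31,(628,197.5))):
        gg=cv2.cvtColor(img,cv2.COLOR_BGR2GRAY).astype(np.float32); rr=np.arange(lo,hi,.4); pts=[]
        for t in np.radians(np.arange(0,360,4)):
            uv=proj(n,np.c_[c0[0]+rr*np.cos(t),c0[1]+rr*np.sin(t),np.full(len(rr),z)]).astype(np.float32)
            v=cv2.remap(gg,uv[:,:1],uv[:,1:],1)[:,0]; i=v.argmax()
            if 1<i<len(rr)-2 and v.max()-v.min()>20: pts.append([c0[0]+rr[i]*np.cos(t),c0[1]+rr[i]*np.sin(t)])
        print("  ",lab,len(pts),fit(np.array(pts)) if len(pts)>10 else None)
go(455,275.2,151,-85.5)
E
```

```text
t: 33.95
tool_pos: [249.2, 560.5, 189.7]
ee_rot: [-90.0, 0.0, -60.1]
ft_force: [0.2, -0.9, 0.6]
opening: 94.2
top lid [447.64 124.89  32.07] mean [447.5 124.8  29.4] ((447.9897766113281, 123.56966400146484), 33.48974609375)
   ring0 90 [449.73 125.26  38.86]
   lidring 51 [448.11 123.41  24.82]
   lidring@start 65 [630.34 197.84  24.67]
scene lid [447.   121.77  32.94] mean [446.9 121.4  29. ] ((447.38397216796875, 123.64584350585938), 33.77513122558594)
   ring0 82 [449.32 126.24  38.94]
   lidring 80 [447.55 124.06  24.94]
   lidring@start 67 [629.75 198.53  24.56]
t 34.05 pos [250.5 559.4 189.9] rot [-8.996e+01  3.000e-02 -6.020e+01] F [ 0.8 -0.4 -0. ] open 94.0 q7 -33.2
  shift [348.3  38.7  36.2] turn [-0.03 25.3  -0.04]
```

View pics/t16.png

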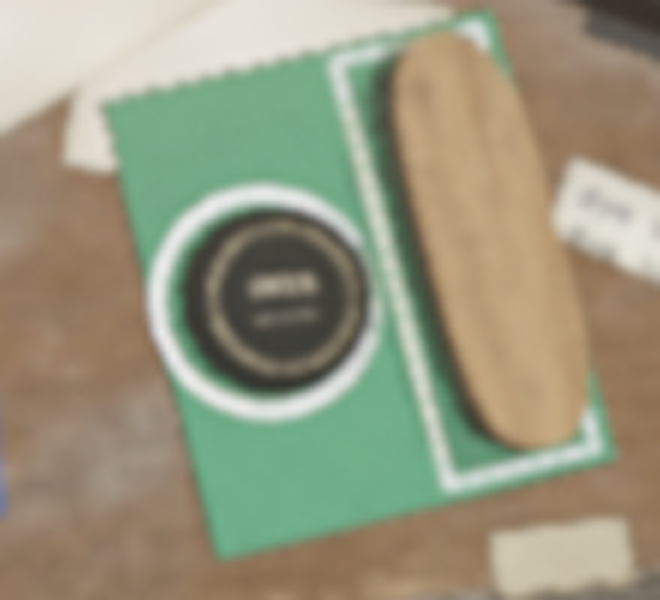

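View pics/s16.png

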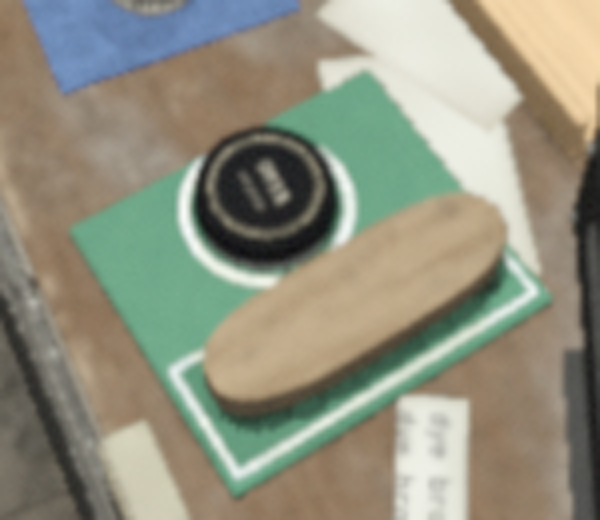

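The lid's printed circle gives a sharp reading, and both cameras agree: the tin is at about (447.8,123.7) and the ring at (449.5,125.75). That puts the tin 1.7 mm low in x and 2 mm low in y, so I'll mend it before returning the spools. First I'll use the spools on the mat to check the offset between the cameras and the robot frame.

```bash
cat > sp.py <<'E'
from h import *
def spool(n,im,dp,xy,ztop):
    # top-face by depth: points within 6 mm of top height
    c=cloud(n,np.load(dp)); m=(np.hypot(c[...,0]-xy[0],c[...,1]-xy[1])<36)&(c[...,2]>ztop-6)&(c[...,2]<ztop+6)
    m=cv2.morphologyEx(m.astype(np.uint8),2,np.ones((3,3)))
    P=c[m>0]; k=max(cv2.findContours(m,0,1)[0],key=cv2.contourArea).reshape(-1,2); W=plane(n,k,ztop)[:,:2]
    cc,r=cv2.minEnclosingCircle(P[:,:2].astype(np.float32)); e=cv2.fitEllipse(W.astype(np.float32))
    return len(P),P.mean(0).round(1),np.round(cc,1),round(r,1),np.round(e[0],1),np.round(e[1],1)
E
python3 - <<'E'
from sp import *
for n in("top","scene"):
    k=n[0]
    print(n,"black start",*spool(n,0,f"{n}0.npy",(623,263),80))
    print(n,"black mat  ",*spool(n,0,f"raw_{k}16.npy",(455,364),77))
    print(n,"grey start",*spool(n,0,f"{n}0.npy",(631,127),75))
    print(n,"grey mat  ",*spool(n,0,f"raw_{k}16.npy",(455,275),72))
go(449.3,125.8,150,-83.2)
E
```

```text
top black start 337 [623.6 264.5  78.9] [624.1 264. ] 22.6 [623.3 264.5] [40.3 42.7]
top black mat   380 [453.2 363.7  75.9] [454.2 364.6] 22.7 [453.2 363.7] [41.5 42.3]
top grey start 359 [631.6 127.7  73.7] [631.8 127.1] 24.8 [631.2 127.9] [41.3 46.6]
top grey mat   434 [454.  275.2  71. ] [454.7 275. ] 24.5 [453.9 275.3] [44.7 45.8]
scene black start 264 [620.7 261.3  79.2] [623. 263.] 22.9 [620.4 261.2] [40.4 42.7]
scene black mat   246 [452.2 360.8  76.1] [453.4 363.2] 22.3 [452.  360.1] [39.4 43. ]
scene grey start 420 [629.4 125.5  73.7] [630.9 128.1] 25.1 [629.  125.1] [45.6 47. ]
scene grey mat   378 [453.  272.4  71. ] [454.3 275.8] 25.4 [453.  271.9] [46.1 47.4]
t 34.05 pos [250.5 559.4 189.9] rot [-8.996e+01  3.000e-02 -6.020e+01] F [ 0.8 -0.4 -0. ] open 94.0 q7 -33.2
  shift [475.1  39.6 -43. ] turn [-0.03 23.   -0.04]
```

Camera and robot displacements agree to about 1 mm. The camera frame reads roughly 1.3 mm low in x against the robot, which matches the tin's error. I'll apply that on the returns as well. Going back to re-seat the tin.

```bash
python3 -m creep '[[[10,0,-1,0,1,0],[30,0,-3,0,3,0],[57,3,-5,0,5,0],[87,6,-8,0,7,0],[117,10,-11,0,9,0],[147,12,-13,0,11,0],[177,15,-16,0,13,0],[207,17,-19,0,15,0],[237,20,-22,0,17,0],[267,22,-25,0,19,0],[297,25,-27,0,20,0],[327,27,-30,0,21,0],[357,30,-32,0,22,0],[387,32,-35,0,23,0],[415,35,-38,0,23,0],[440,37,-40,0,23,0],[460,39,-42,0,23,0],[471,39.6,-43,0,23,0],[475,39.6,-43,0,23,0],[475,39.6,-43,0,23,0]]]'; python3 -c "
from h import *
go(449.3,125.8,9,-83.1)"
```

```text
t: 36.05
tool_pos: [449.3, 125.7, 150.1]
ee_rot: [-90.0, 0.1, -83.3]
ft_force: [-0.0, 0.1, -0.5]
opening: 93.8
t 36.05 pos [449.3 125.7 150.1] rot [-8.997e+01  6.000e-02 -8.325e+01] F [-0.   0.1 -0.5] open 93.8 q7 -3.5
  shift [ 1.000e-01  1.411e+02 -0.000e+00] turn [-0.03 -0.15 -0.06]
```

```bash
python3 -m creep '[[[2,12,0,0,0,0],[2,32,0,0,0,0],[2,55,0,0,0,0],[2,78,0,0,0,0],[2,98,0,0,0,0],[2,114,0,0,0,0],[2,126,0,0,0,0],[2,134,0,0,0,0],[2,138,0,0,0,0],[2,140.5,0,0,0,0],[2,141.3,0,0,0,0],[2,141.3,0,0,0,0]]]'; python3 -m creep '[[[0,0,0,0,0,0],[0,0,0,0,0,0],[0,0,0,0,0,0],[0,0,0,0,0,0],[0,0,0,0,0,0],[0,0,0,0,0,0],[0,0,0,0,0,0],[0,0,0,0,0,0],[0,0,0,0,0,0],[0,0,0,0,0,0]]]' 58 25; python3 -c "
from h import *
s=manip.get_state()['tool_pos']
go(s[0]+1.7,s[1]+2.0,s[2],-83.1)"
```

```text
t: 37.25
tool_pos: [449.7, 124.0, 9.1]
ee_rot: [-89.9, 0.1, -83.3]
ft_force: [0.7, 0.6, -0.2]
opening: 93.9
t: 38.25
tool_pos: [449.8, 124.1, 9.1]
ee_rot: [-89.9, 0.1, -83.3]
ft_force: [-0.6, 0.4, 5.0]
opening: 65.2
t 38.25 pos [449.8 124.1   9.1] rot [-8.994e+01  8.000e-02 -8.326e+01] F [-0.6  0.4  5. ] open 65.2 q7 7.6
  shift [-1.8  0.   1.9] turn [-0.06 -0.16 -0.08]
```

```bash
python3 -m creep '[[[0,-2,0,0,0,0],[0,-5,0,0,0,0],[0,-5,0,0,0,0],[-1,-5,0.8,0,0,0],[-1.9,-5,1.4,0,0,0],[-1.9,-5,1.4,0,0,0],[-1.9,-5,1.4,0,0,0],[-1.9,-3,1.4,0,0,0],[-1.9,-1,1.4,0,0,0],[-1.9,0,1.4,0,0,0],[-1.9,0.2,1.4,0,0,0],[-1.9,0.2,1.4,0,0,0]]]'; python3 -c "
from h import *
go(451,126.1,9,-83.1)";python3 -m creep '[[[0,0,0,0,0,0],[0,0,0,0,0,0],[0,0,0,0,0,0],[0,0,0,0,0,0],[0,0,0,0,0,0],[0,0,0,0,0,0],[0,0,0,0,0,0]]]' 92; python3 -m creep '[[[0,-8,0,0,0,0],[0,-25,0,0,0,0],[0,-50,0,0,0,0],[0,-80,0,0,0,0],[0,-110,0,0,0,0],[0,-130,0,0,0,0],[0,-140,0,0,0,0],[0,-140,0,0,0,0]]]'
```

```text
t: 39.45
tool_pos: [450.8, 126.1, 9.1]
ee_rot: [-90.0, 0.1, -83.3]
ft_force: [-3.3, -0.3, 9.5]
opening: 65.4
t 39.45 pos [450.8 126.1   9.1] rot [-89.96   0.09 -83.26] F [-3.3 -0.3  9.5] open 65.4 q7 7.5
  shift [-0.   0.1  0.2] turn [-0.04 -0.16 -0.09]
t: 40.15
tool_pos: [450.8, 126.1, 9.1]
ee_rot: [-90.0, 0.1, -83.3]
ft_force: [-0.5, -0.1, -0.6]
opening: 92.4
t: 40.95
tool_pos: [451.2, 126.2, 150.1]
ee_rot: [-89.9, 0.2, -83.2]
ft_force: [0.0, 0.6, -1.2]
opening: 91.9
```

```bash
cat > lid.py <<'E'
from h import *
from scipy.optimize import least_squares
def fit(P):
    f=lambda p:np.hypot(P[:,0]-p[0],P[:,1]-p[1])-p[2]
    return least_squares(f,[P[:,0].mean(),P[:,1].mean(),30],loss='soft_l1',f_scale=1).x.round(2)
def circ(n,a,z,lo,hi,c0,mn=20):
    gg=cv2.cvtColor(a,cv2.COLOR_BGR2GRAY).astype(np.float32); rr=np.arange(lo,hi,.4); pts=[]
    for t in np.radians(np.arange(0,360,4)):
        uv=proj(n,np.c_[c0[0]+rr*np.cos(t),c0[1]+rr*np.sin(t),np.full(len(rr),z)]).astype(np.float32)
        v=cv2.remap(gg,uv[:,:1],uv[:,1:],1)[:,0]; i=v.argmax()
        if 1<i<len(rr)-2 and v.max()-v.min()>mn: pts.append([c0[0]+rr[i]*np.cos(t),c0[1]+rr[i]*np.sin(t)])
    return len(pts),fit(np.array(pts))
E
python3 - <<'E'
from lid import *
grab('scene','s17',(220,260,370,390),4)
a=cv2.imread("raw_s17.png")
print("lid",circ("scene",a,30,20,31,(449.4,126)),"ring",circ("scene",a,6,34,46,(449.3,126),40))
go(455.2,275.4,150,-85.5)
E
```

```text
lid (84, array([448.9 , 126.09,  24.84])) ring (64, array([449.3 , 125.9 ,  39.49]))
t 41.0 pos [450.7 126.  149. ] rot [-89.93   0.12 -83.24] F [-0.9 -0.3 -0.5] open 92.2 q7 -3.0
  shift [-147.9   -0.6   22. ] turn [-0.06  2.25 -0.12]
```

View pics/s17.png

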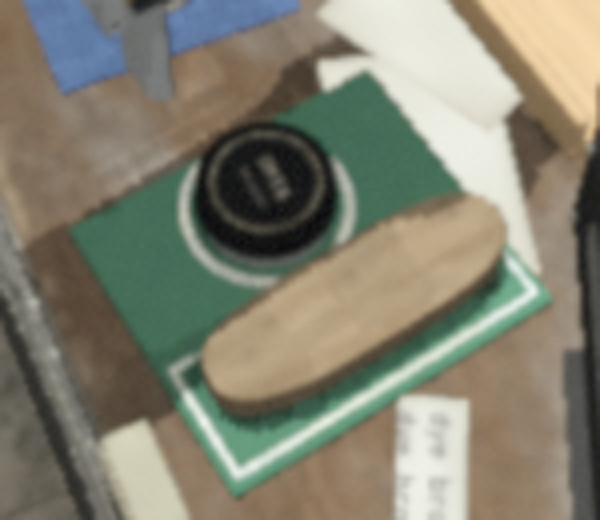

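The tin is now within 0.5 mm of the ring centre and lies flat. Now I'll fetch the grey spool from the mat.

```bash
python3 -m creep '[[[-6,0,1,0,0,0],[-18,0,3,0,0.5,0],[-34,0,5,0,1,0],[-54,0,8,0,1.5,0],[-74,0,11,0,2,0],[-94,0,14,0,2.2,0],[-113,0,17,0,2.2,0],[-130,0,19,0,2.2,0],[-142,0,21,0,2.2,0],[-147,0,22,0,2.2,0],[-147.9,0,22,0,2.2,0],[-147.9,0,22,0,2.2,0]]]' 94; python3 -c "
from h import *
go(455.2,275.4,38.1,-85.45)"
```

```text
t: 42.2
tool_pos: [455.2, 274.9, 149.4]
ee_rot: [-89.9, 0.1, -85.5]
ft_force: [0.2, -0.4, -0.3]
opening: 93.7
t 42.2 pos [455.2 274.9 149.4] rot [-89.94   0.11 -85.48] F [ 0.2 -0.4 -0.3] open 93.7 q7 -18.7
  shift [-3.000e-01  1.113e+02 -1.000e-01] turn [-0.06 -0.03 -0.11]
```

```bash
python3 -m creep '[[[-0.3,10,0,0,0,0],[-0.4,26,0,0,0,0],[-0.4,46,0,0,0,0],[-0.4,66,0,0,0,0],[-0.4,83,0,0,0,0],[-0.4,96,0,0,0,0],[-0.4,105,0,0,0,0],[-0.4,110,0,0,0,0],[-0.4,111.5,0,0,0,0],[-0.4,111.8,0,0,0,0],[-0.4,111.8,0,0,0,0]]]';  python3 -c "
from h import *
go(455.2,275.4,38.1,-85.45)"; python3 -m creep '[[[0,0,0,0,0,0],[0,0,0,0,0,0],[0,0,0,0,0,0],[0,0,0,0,0,0],[0,0,0,0,0,0],[0,0,0,0,0,0],[0,0,0,0,0,0],[0,0,0,0,0,0],[0,0,0,0,0,0],[0,0,0,0,0,0]]]' 44 25;python3 -m creep '[[[0,-5,0,0,0,0],[0,-15,0,0,0,0],[0,-30,0,0,0,0],[0,-48,0,0,0,0],[0,-66,0,0,0,0],[0,-80,0,0,0,0],[0,-89,0,0,0,0],[0,-92,0,0,0,0],[0,-92,0,0,0,0]]]'; python3 -c "
from h import *
go(632,127.6,130,-85.45)"
```

```text
t: 43.3
tool_pos: [455.6, 275.7, 38.0]
ee_rot: [-89.9, 0.1, -85.5]
ft_force: [0.0, -0.6, 0.7]
opening: 93.9
t 43.3 pos [455.6 275.7  38. ] rot [-89.91   0.13 -85.48] F [ 0.  -0.6  0.7] open 93.9 q7 -13.1
  shift [ 0.3 -0.1 -0.4] turn [-0.09 -0.03 -0.13]
t: 44.3
tool_pos: [455.6, 275.7, 38.0]
ee_rot: [-89.9, 0.1, -85.5]
ft_force: [0.7, -0.9, 1.0]
opening: 49.4
t: 45.2
tool_pos: [455.3, 275.6, 130.1]
ee_rot: [-89.9, 0.1, -85.5]
ft_force: [-0.5, 0.1, -1.0]
opening: 49.5
t 45.2 pos [455.3 275.6 130.1] rot [-89.9    0.15 -85.47] F [-0.5  0.1 -1. ] open 49.5 q7 -17.7
  shift [161.5   0.  164.4] turn [-0.1  -0.02 -0.15]
```

```bash
python3 -m creep '[[[5,0,5,0,0,0],[14,0,14,0,0,0],[27,0,27,0,0,0],[43,0,44,0,0,0],[60,0,61,0,0,0],[77,0,78,0,0,0],[94,0,96,0,0,0],[111,0,113,0,0,0],[128,0,130,0,0,0],[143,0,146,0,0,0],[154,0,157,0,0,0],[160,0,163,0,0,0],[161.1,0,164.4,0,0,0],[161.1,0,164.4,0,0,0],[161.1,0,164.4,0,0,0]]]';python3 -c "
from h import *
go(632,128,41.2,-85.45);grab('scene','s18',(280,130,420,270),4)"
```

```text
t: 46.7
tool_pos: [631.5, 128.8, 130.0]
ee_rot: [-89.9, 0.2, -85.4]
ft_force: [-0.1, -0.0, -0.3]
opening: 49.6
t 46.7 pos [631.5 128.8 130. ] rot [-89.91   0.17 -85.42] F [-0.1 -0.  -0.3] open 49.6 q7 5.1
  shift [ 1.1 88.8  0.3] turn [-0.09  0.03 -0.17]
```

View pics/s18.png

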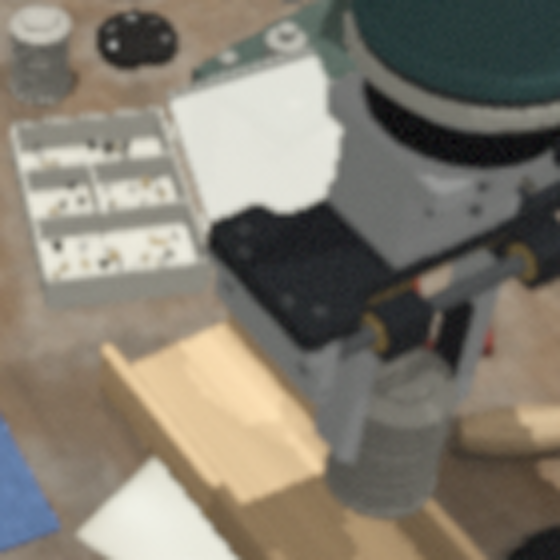

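The grey spool (385,430) is held upright over its place. Lowering.

```bash
python3 -m creep '[[[1.1,8,0.5,0,0,0],[1.1,20,0.5,0,0,0],[1.1,35,0.5,0,0,0],[1.1,50,0.5,0,0,0],[1.1,64,0.5,0,0,0],[1.1,75,0.5,0,0,0],[1.1,82,0.5,0,0,0],[1.1,85,0.5,0,0,0],[1.1,86,0.5,0,0,0],[1.1,86,0.5,0,0,0]]]';python3 -c "
from h import *
go(632,128,41,-85.45)"
```

```text
t: 47.75
tool_pos: [632.5, 128.0, 44.4]
ee_rot: [-89.9, 0.2, -85.4]
ft_force: [-0.3, 0.2, -0.4]
opening: 49.5
t 47.75 pos [632.5 128.   44.4] rot [-89.88   0.18 -85.42] F [-0.3  0.2 -0.4] open 49.5 q7 7.8
  shift [-0.   3.4 -0.5] turn [-0.12  0.03 -0.18]
```

```bash
python3 -m creep '[[[0,1,-0.5,0,0,0],[0,2,-0.5,0,0,0],[0,3,-0.5,0,0,0],[0,3.6,-0.5,0,0,0],[0,3.9,-0.5,0,0,0],[0,3.9,-0.5,0,0,0]]]';python3 -m creep '[[[0,0,0,0,0,0],[0,0,0,0,0,0],[0,0,0,0,0,0],[0,0,0,0,0,0],[0,0,0,0,0,0],[0,0,0,0,0,0],[0,0,0,0,0,0]]]' 94; python3 -m creep '[[[0,-8,0,0,0,0],[0,-25,0,0,0,0],[0,-50,0,0,0,0],[0,-75,0,0,0,0],[0,-95,0,0,0,0],[0,-105,0,0,0,0],[0,-109,0,0,0,0],[0,-109,0,0,0,0]]]'; python3 -c "
from h import *
go(455.1,363.8,150,-85.45);grab('scene','s19',(280,180,420,300),4)
from sp import *
print(*spool('scene',0,'scene0.npy',(631,127),75)); print(*spool('scene',0,'raw_s19.npy',(631,127),75))"
```

```text
t: 48.35
tool_pos: [632.0, 128.1, 41.0]
ee_rot: [-89.9, 0.2, -85.4]
ft_force: [-3.8, -0.2, 8.0]
opening: 49.4
t: 49.05
tool_pos: [632.0, 128.1, 41.0]
ee_rot: [-89.9, 0.2, -85.4]
ft_force: [-0.3, 0.7, -0.6]
opening: 93.8
t: 49.85
tool_pos: [631.8, 127.8, 150.2]
ee_rot: [-89.9, 0.2, -85.4]
ft_force: [0.3, 0.3, -0.2]
opening: 94.2
t 49.85 pos [631.8 127.8 150.2] rot [-89.85   0.21 -85.41] F [ 0.3  0.3 -0.2] open 94.2 q7 4.7
  shift [-249.4    0.8 -157.3] turn [-0.15  0.04 -0.21]
420 [629.4 125.5  73.7] [630.9 128.1] 25.1 [629.  125.1] [45.6 47. ]
427 [628.6 126.   73.6] [630.  128.3] 25.3 [628.  125.6] [46.4 46.8]
```

View pics/s19.png

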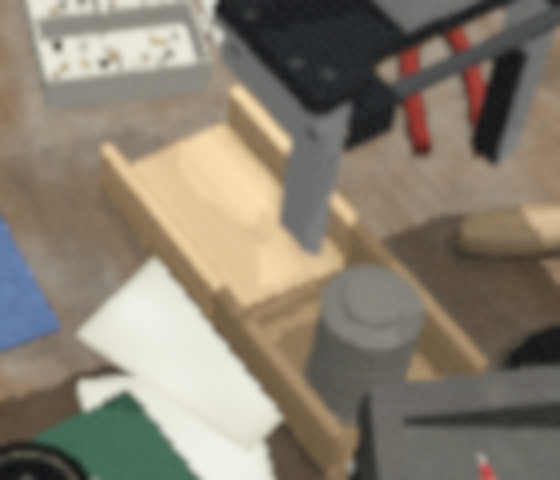

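The grey spool is back upright (370,340), within about 1 mm of its starting place. Now the black one.

```bash
python3 -m creep '[[[-7,0,-4,0,0,0],[-20,0,-12,0,0,0],[-40,0,-25,0,0,0],[-65,0,-41,0,0,0],[-90,0,-57,0,0,0],[-115,0,-73,0,0,0],[-140,0,-88,0,0,0],[-165,0,-104,0,0,0],[-190,0,-120,0,0,0],[-213,0,-134,0,0,0],[-232,0,-146,0,0,0],[-244,0,-154,0,0,0],[-249.4,0,-157.3,0,0,0],[-249.4,0,-157.3,0,0,0],[-249.4,0,-157.3,0,0,0]]]';python3 -c "
from h import *
go(455.1,364,37.9,-85.45)"
```

```text
t: 51.4
tool_pos: [455.3, 363.0, 150.1]
ee_rot: [-89.9, 0.2, -85.5]
ft_force: [-0.8, -0.7, 0.7]
opening: 94.4
t 51.4 pos [455.3 363.  150.1] rot [-89.89   0.18 -85.46] F [-0.8 -0.7  0.7] open 94.4 q7 -24.9
  shift [ -0.7 112.2  -0.3] turn [-0.11 -0.01 -0.18]
```

```bash
python3 -m creep '[[[-0.7,10,-0.3,0.1,0,0.2],[-0.9,26,-0.3,0.1,0,0.2],[-0.9,46,-0.3,0.1,0,0.2],[-0.9,66,-0.3,0.1,0,0.2],[-0.9,83,-0.3,0.1,0,0.2],[-0.9,96,-0.3,0.1,0,0.2],[-0.9,105,-0.3,0.1,0,0.2],[-0.9,110,-0.3,0.1,0,0.2],[-0.9,112,-0.3,0.1,0,0.2],[-0.9,112.6,-0.3,0.1,0,0.2],[-0.9,112.6,-0.3,0.1,0,0.2]]]';  python3 -c "
from h import *
go(455.1,364.2,37.9,-85.45)"; python3 -m creep '[[[0,0,0,0,0,0],[0,0,0,0,0,0],[0,0,0,0,0,0],[0,0,0,0,0,0],[0,0,0,0,0,0],[0,0,0,0,0,0],[0,0,0,0,0,0],[0,0,0,0,0,0],[0,0,0,0,0,0],[0,0,0,0,0,0]]]' 40 25;python3 -m creep '[[[0,-5,0,0,0,0],[0,-15,0,0,0,0],[0,-30,0,0,0,0],[0,-48,0,0,0,0],[0,-66,0,0,0,0],[0,-80,0,0,0,0],[0,-89,0,0,0,0],[0,-92,0,0,0,0],[0,-92,0,0,0,0]]]'; python3 -c "
from h import *
go(624.9,264,130,-85.45)"
```

```text
t: 52.5
tool_pos: [455.3, 364.3, 38.0]
ee_rot: [-89.8, 0.4, -85.5]
ft_force: [-0.0, 0.5, 0.3]
opening: 94.0
t 52.5 pos [455.3 364.3  38. ] rot [-89.76   0.4  -85.46] F [-0.   0.5  0.3] open 94.0 q7 -20.6
  shift [ 0.1  0.1 -0.2] turn [-0.24 -0.01 -0.4 ]
t: 53.5
tool_pos: [455.3, 364.3, 37.9]
ee_rot: [-89.8, 0.4, -85.5]
ft_force: [0.2, 0.1, 0.5]
opening: 45.2
t: 54.4
tool_pos: [454.9, 363.7, 130.1]
ee_rot: [-89.8, 0.4, -85.5]
ft_force: [-0.3, 0.3, -1.5]
opening: 45.1
t 54.4 pos [454.9 363.7 130.1] rot [-89.76   0.41 -85.45] F [-0.3  0.3 -1.5] open 45.1 q7 -24.1
  shift [112.9  -0.  161.5] turn [-0.24 -0.01 -0.41]
```

```bash
python3 -m creep '[[[5,0,7,0,0,0],[14,0,20,0,0,0],[26,0,37,0,0,0],[39,0,55,0,0,0],[52,0,74,0,0,0],[65,0,92,0,0,0],[78,0,111,0,0,0],[90,0,129,0,0,0],[101,0,144,0,0,0],[109,0,155,0,0,0],[112,0,160,0,0,0],[113,0,161.5,0,0,0],[113,0,161.5,0,0,0]]]';python3 -c "
from h import *
go(624.9,264,41,-85.45);grab('scene','s20',(280,130,420,270),4)"
```

```text
t: 55.7
tool_pos: [624.7, 264.2, 129.8]
ee_rot: [-89.8, 0.4, -85.4]
ft_force: [-0.2, -0.1, -0.4]
opening: 45.1
t 55.7 pos [624.7 264.2 129.8] rot [-89.78   0.42 -85.44] F [-0.2 -0.1 -0.4] open 45.1 q7 -6.8
  shift [ 0.8 88.8 -0.1] turn [-0.22  0.01 -0.42]
```

View pics/s20.png

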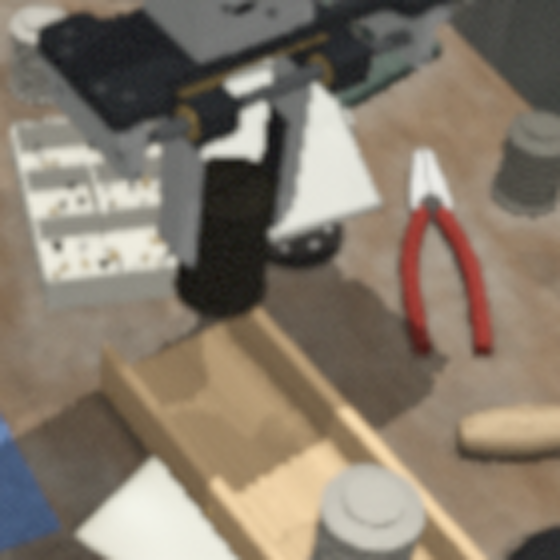

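The black spool (225,240) is held upright over its end of the rack. Lowering and releasing.

```bash
python3 -m creep '[[[0.8,8,-0.1,0,0,0],[0.8,20,-0.1,0,0,0],[0.8,35,-0.1,0,0,0],[0.8,50,-0.1,0,0,0],[0.8,64,-0.1,0,0,0],[0.8,75,-0.1,0,0,0],[0.8,82,-0.1,0,0,0],[0.8,85,-0.1,0,0,0],[0.8,86,-0.1,0,0,0],[0.8,86,-0.1,0,0,0]]]';python3 -c "
from h import *
go(624.9,264.1,41,-85.45)"
```

```text
t: 56.75
tool_pos: [624.9, 264.4, 44.2]
ee_rot: [-89.7, 0.4, -85.4]
ft_force: [-0.9, -0.1, -0.7]
opening: 45.3
t 56.75 pos [624.9 264.4  44.2] rot [-89.75   0.44 -85.41] F [-0.9 -0.1 -0.7] open 45.3 q7 -4.6
  shift [ 0.3  3.2 -0. ] turn [-0.25  0.03 -0.44]
```

```bash
python3 -m creep '[[[0.2,1,0,0,0,0],[0.3,2,0,0,0,0],[0.3,2.8,0,0,0,0],[0.3,3.4,0,0,0,0],[0.3,3.7,0,0,0,0],[0.3,3.7,0,0,0,0]]]';python3 -m creep '[[[0,0,0,0,0,0],[0,0,0,0,0,0],[0,0,0,0,0,0],[0,0,0,0,0,0],[0,0,0,0,0,0],[0,0,0,0,0,0],[0,0,0,0,0,0]]]' 94; python3 -m creep '[[[0,-8,0,0,0,0],[0,-25,0,0,0,0],[0,-50,0,0,0,0],[0,-75,0,0,0,0],[0,-100,0,0,0,0],[0,-125,0,0,0,0],[0,-140,0,0,0,0],[0,-145,0,0,0,0]]]'; python3 -c "
from h import *
go(250,560,190,-60)"
```

```text
t: 57.35
tool_pos: [625.0, 264.2, 41.0]
ee_rot: [-89.7, 0.5, -85.4]
ft_force: [-2.8, -1.5, 6.3]
opening: 45.6
t: 58.05
tool_pos: [625.0, 264.2, 40.9]
ee_rot: [-89.7, 0.5, -85.4]
ft_force: [-0.5, 0.1, 0.1]
opening: 93.5
t: 58.85
tool_pos: [625.1, 263.2, 188.4]
ee_rot: [-89.6, 0.5, -85.4]
ft_force: [0.1, -1.4, -0.1]
opening: 94.1
t 58.85 pos [625.1 263.2 188.4] rot [-89.6    0.53 -85.42] F [ 0.1 -1.4 -0.1] open 94.1 q7 -7.9
  shift [-325.9   -1.1 -350.2] turn [ -0.51 -25.42  -0.43]
```

```bash
python3 -m creep '[[[-4,0,-10,0,0,0],[-12,0,-28,0,0,0],[-26,0,-50,0,-1,0],[-44,0,-73,0,-3,0],[-66,0,-97,0,-5,0],[-88,0,-120,0,-7,0],[-110,0,-143,0,-9,0],[-132,0,-166,0,-11,0],[-155,0,-189,0,-13,0],[-178,0,-212,0,-15,0],[-201,0,-235,0,-17,0],[-224,0,-258,0,-19,0],[-247,0,-280,0,-21,0],[-270,0,-302,0,-23,0],[-292,0,-322,0,-25,0],[-310,0,-338,0,-25,0],[-320,0,-347,0,-25,0],[-325,0,-350,0,-25,0],[-325,0,-350,0,-25,0]]]'
python3 - <<'E'
from lid import *; from sp import spool
for n in("top","scene"):
    k=n[0]; grab(n,f"{k}21",(220,130,430,300) if n=="top" else (200,190,420,390),3.5 if n=="top" else 3)
    a=cv2.imread(f"raw_{k}21.png"); a0=cv2.imread(f"pics/{n}0.png")
    print(n,"lid",circ(n,a,30,20,31,(449.4,126)),"ring",circ(n,a0,6,34,46,(449.3,126),40))
    for nm,xy,z in(("black",(623,263),80),("grey",(631,127),75)):
        for f in(f"{n}0.npy",f"raw_{k}21.npy"): print(nm,*spool(n,0,f,xy,z))
s=manip.get_state(); print(s['t'],s['tool_pos'])
E
```

```text
t: 60.75
tool_pos: [250.2, 558.9, 188.5]
ee_rot: [-89.4, 0.3, -60.4]
ft_force: [-0.5, 0.3, 1.1]
opening: 94.1
top lid (58, array([449.51, 125.46,  24.7 ])) ring (90, array([449.67, 125.28,  38.87]))
black 337 [623.6 264.5  78.9] [624.1 264. ] 22.6 [623.3 264.5] [40.3 42.7]
black 326 [623.2 265.4  79. ] [624.4 264.4] 22.6 [623.1 265.4] [39.7 41.9]
grey 359 [631.6 127.7  73.7] [631.8 127.1] 24.8 [631.2 127.9] [41.3 46.6]
grey 361 [629.  127.5  73.7] [629.7 127.2] 24.7 [628.7 127.7] [43.3 45. ]
scene lid (84, array([448.96, 126.02,  24.91])) ring (77, array([449.3 , 126.31,  38.89]))
black 264 [620.7 261.3  79.2] [623. 263.] 22.9 [620.4 261.2] [40.4 42.7]
black 268 [620.9 261.3  79. ] [621.1 264.7] 24.0 [620.5 260.9] [40.  43.8]
grey 420 [629.4 125.5  73.7] [630.9 128.1] 25.1 [629.  125.1] [45.6 47. ]
grey 429 [628.5 126.1  73.7] [629.7 127.9] 25.3 [628.  125.7] [46.1 47.5]
60.85 [251.30368919 558.303126   188.7795695 ]
```

View pics/t21.png

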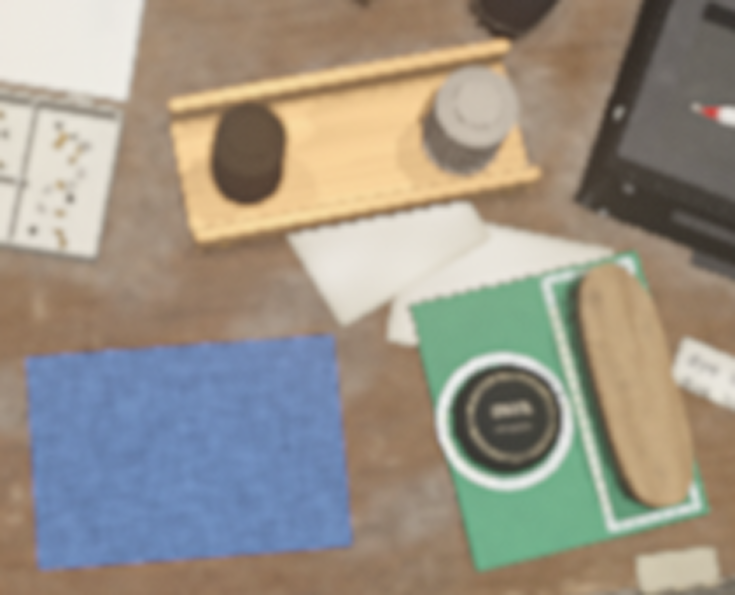

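View pics/s21.png

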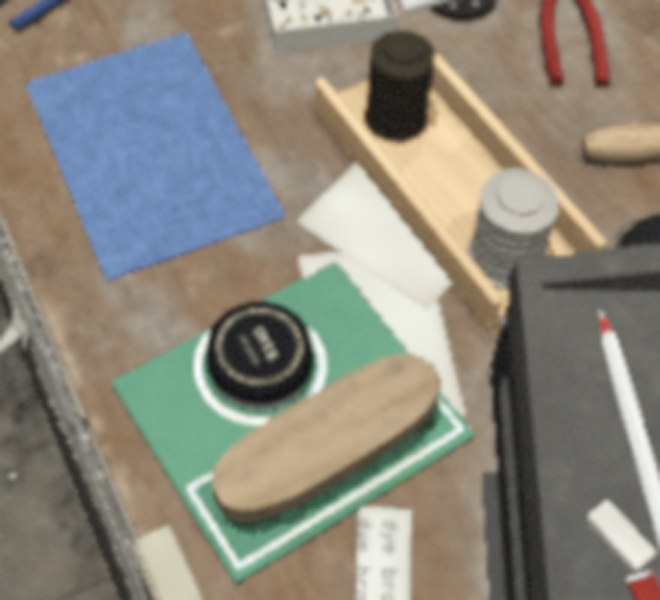

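Everything looks as asked. The grey spool might be 1–2 mm low in x, so I'll check by comparing its image patch directly with the start picture.

Run:
```python
from h import *
for n in("top","scene"):
    a=cv2.imread(f"pics/{n}0.png"); b=cv2.imread(f"raw_{n[0]}21.png"); U=8
    for nm,X in(("grey",(632,127.5,76)),("black",(624,264,81))):
        u,v=proj(n,X)[0].round().astype(int); h=10
        big=lambda i,h:cv2.resize(cv2.cvtColor(i,6)[v-h:v+h+1,u-h:u+h+1],None,fx=U,fy=U,interpolation=2)
        T=big(a,h); S=big(b,h+5); r=cv2.matchTemplate(S,T,5); _,mx,_,l=cv2.minMaxLoc(r)
        d=np.array(l)/U-5; P=plane(n,[[u,v],[u+d[0],v+d[1]]],X[2]); print(n,nm,round(mx,3),"px",d,"mm",(P[1]-P[0]).round(2))
```

```text
top grey 0.986 px [0.    0.375] mm [-0.8   0.12  0.  ]
top black 0.993 px [-0.125  0.   ] mm [0.03 0.25 0.  ]
scene grey 0.761 px [ 0.5  -0.25] mm [1.16 0.08 0.  ]
scene black 0.998 px [-0.125 -0.125] mm [-0.06  0.42  0.  ]
```

Both spools are back within about 1 mm by this check, so I'm handing in.

```bash
python3 -c "
from workcell import manip
print(manip.get_state()['t'],manip.finish_job())"
```

```text
the job is handed in; nothing more can be done
60.85 None
```

The job is done and handed in at 60.9 s of the 131 s allowed. Both spools went onto the mat first, then the tin onto its ring, then both spools back into the rack, all kept upright.

- **Tin:** my first placement was about 2.6 mm off centre. I gripped it again and lifted it 5 mm to re-centre it before returning any spool. In the last pictures it lies flat, within about 0.5 mm of the ring centre in both cameras.
- **Black spool:** it stands upright within about 0.5 mm of its starting place by image matching. One rougher outline fit put it about 2.5 mm off.
- **Grey spool:** it stands upright, and image matching puts it within about 1 mm of its start. The cameras disagree on the direction: -0.8 mm in x from the top view, +1.2 mm from the scene view with a weaker match. Depth readings said 1 to 2.6 mm low in x. I left it there.
- **Contact with the stand:** while moving the arm aside for a clear view, the gripper touched the lever of the fixed green stand. The highest wrist force I read was about 14 N, under the 40 N limit. I backed off, and nothing had visibly moved.

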